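# Put up a batch of chocolates

## Robot

A 6-joint arm with a two-finger parallel gripper is mounted at the origin on the work surface. World frame = base frame: x ahead of the robot, y to its left, z up, the work surface at z = 0. Lengths are in m, angles in degrees, forces in N, time in s.
With the tool pointing down it reaches from about 0.35 to 0.875 m from the base axis. Payload 4.2 kg.
Tool frame: the origin (TCP) lies on the centre line of the jaws, within the pads' length; the fingertips stand r.tip_extent ahead of it and the grasp point (between the pads) lies 11 mm behind it (r.tip_extent is the distance from the TCP to the fingertips, in m); z points along the fingers, y is the line along which they close (so a half turn about z gives the same grasp; the last joint's range is limited). The gripper opens to 87 mm and grips with 3 to 60 N. Pads are 19 mm wide; open, the fingers measure 117 mm over their backs; the gripper's body (75 mm by 190 mm) begins 51 mm behind the grasp point.
Start: joints at [-51.303, 22.042, 0.453, 0, -68.411, -14.817], TCP at [0.253, -0.571, 0.231] pointing down, gripper open.
Joint ranges: [-179.83, 179.83], [-69.29, 118.12], [-61.27, 80.66], [-181.25, 117.63], [-171.15, -9.14], [-177.46, 177.46]. Speed limits (degrees/s): [159.86, 159.86, 180, 180, 180, 180].

## Interface

Orientations are given as a 3x3 rotation matrix whose columns are the frame's x, y, z axes.
In Python, from station import r gives the robot as it stands.
- The arm moves only by the shell command python3 -m jog 'ROWS'. ROWS is text: rows parted by semicolons, each of 5 numbers parted by spaces: the opening, from 0 (shut) to 1 (fully open), then the shift along the world's x, y, z in mm, then the turn about the world's z in degrees. In form: hand dx dy dz roll; .... A call has 1 to 5 rows; each row shifts and turns the commanded pose from where the row before left it; what a row does not reach is not made up. A row lasts 1/8 s, in which the tool goes at most 62.5 mm and 10.7 degrees, less where a joint would pass 70% of its speed; a pose out of reach is approached as far as the arm can. A call is refused whole if a number of a shift passes 62.5 or a number of a turn 10.7, either way. A call with a gripper value outside its range is refused whole. The fingers move at their own pace and stop on an object; the grip force is fixed at half the most. Time passes only in rows, so rows that do not move let the fingers close. It gives the time, the measured TCP pose, the force, the opening and the grip force at its end, in the units of the state.
- r.sense(): the state, without advancing time (a new reading comes with each control period).
- r.capture(name): name is "scene" or "top"; returns a dict with "pixels" (480x640x3 uint8, red, green, blue), "fovy" (degrees; the focal length in pixels is half the picture's height over the tangent of half this angle, whatever the lens; pixels are square), "cx", "cy" (the principal point, pixels), "origin" and "orientation" of the camera in the world. Camera axes: x right, y down, z forward; pixel columns grow to the right and rows downward; lengths in m; the calibration is good to about 2 mm. A picture is of the moment at which its call begins. There is no depth.
- r.finish_job(): hands the job in; it is judged then, once.
The state is a dict: "time_s": time; "joints": joint angles; "joint_velocities": joint speeds; "effort": joint torques, N m; "tcp_pos": TCP position; "ee_rot": TCP orientation; "wrist_force": force on the tool from outside, world axes, zero at the start; "moment": the same for the moment, N m; "gripper_width": opening from 0.0 (shut) to 1.0 (fully open); "gripper_force": force on a finger pad.
Only numpy, scipy, OpenCV 4.12 (cv2) and the standard library are available. Lean on these libraries where they do the work, as an engineer would, in place of code of your own. Each camera call takes 0.05 s, during which the arm holds its last target. There are 200 camera calls.

## Task

Lift the loaded tray by its wooden grip with all its pralines on it, tip it over the white tub so that every praline slides off into the tub, and set the empty tray back flat on the middle of the wire rack. Stand every chocolate finger that lies on the counter upright in the white holder, one to a cell, and leave the jar, the cup and the carton where they are.

Things in the scene. Friction and masses are not known exactly. Their poses are not given: they have to be found in the camera images.
- rack: Wire cooling rack fixed on the marble counter, 230 x 180 mm, its wires 24 mm above the counter. Origin: centre of its underside, x along its 230 mm length, z up.
- tray: Steel tipping tray on the rack: floor 160 (x) by 126 mm (y), 4 mm thick; 24 mm high, 3 mm walls at +x and both y sides; the -x end is open (pouring lip). A hoop over its middle along y (134 mm wide outside) carries a wooden grip block 18 (x) by 60 (y) by 34 mm high, its centre 79 mm above the origin (spans 62 to 96 mm). 280 g empty. Origin: centre of its underside, z up.
- tub: White open plastic tub fixed on the counter, 190 x 190 mm outside, 70 mm high, walls and floor 4 mm. Origin: centre of its underside, z up.
- holder: White ceramic display holder fixed on the counter, 64 x 64 mm, 85 mm high, open on top, with a cross wall making 2 x 2 square cells, each 26 x 26 mm; walls and floor 4 mm. Cell centres are at x = +-15 mm, y = +-15 mm from the origin, the centre of its underside; z up.
- praline0: Square chocolate praline 26 x 26 x 18 mm with two pale stripes on top, 18 g, lying on the tray; three to six are present. Origin: centre of its underside, z up.
- praline1: Square chocolate praline 26 x 26 x 18 mm with two pale stripes on top, 18 g, lying on the tray; three to six are present. Origin: centre of its underside, z up.
- praline2: Square chocolate praline 26 x 26 x 18 mm with two pale stripes on top, 18 g, lying on the tray; three to six are present. Origin: centre of its underside, z up.
- praline3: Square chocolate praline 26 x 26 x 18 mm with two pale stripes on top, 18 g, lying on the tray; three to six are present. Origin: centre of its underside, z up.
- praline4: Square chocolate praline 26 x 26 x 18 mm with two pale stripes on top, 18 g, lying on the tray; three to six are present. Origin: centre of its underside, z up.
- praline5: Square chocolate praline 26 x 26 x 18 mm with two pale stripes on top, 18 g, lying on the tray; three to six are present. Origin: centre of its underside, z up.
- stick0: Chocolate finger, a square bar 125 x 16 x 16 mm, 35 g, lying on a thin paper sheet on the counter, 60 mm or so from the next; two to four are present. Origin: its middle (8 mm above the counter when lying), x along its length.
- stick1: Chocolate finger, a square bar 125 x 16 x 16 mm, 35 g, lying on a thin paper sheet on the counter, 60 mm or so from the next; two to four are present. Origin: its middle (8 mm above the counter when lying), x along its length.
- stick2: Chocolate finger, a square bar 125 x 16 x 16 mm, 35 g, lying on a thin paper sheet on the counter, 60 mm or so from the next; two to four are present. Origin: its middle (8 mm above the counter when lying), x along its length.
- stick3: Chocolate finger, a square bar 125 x 16 x 16 mm, 35 g, lying on a thin paper sheet on the counter, 60 mm or so from the next; two to four are present. Origin: its middle (8 mm above the counter when lying), x along its length.
- jar: Bystander: amber jar with steel cap, 60 mm across, 95 mm high. Origin: centre of its underside.
- cup: Bystander: white cup 72 mm across, 60 mm high. Origin: centre of its underside.
- carton: Bystander: cardboard carton 70 x 110 x 45 mm. Origin: centre of its underside.

How it is judged:
By the outcome, as a careful person would: the job done as asked, in the order asked, and still so for the second after the job is handed in, with the robot touching nothing.
Of praline0, praline1, praline2, praline3, praline4, praline5 only 3 to 6 are there at a start; the rules pass over those that are not, and their reading is None.
Of stick0, stick1, stick2, stick3 only 2 to 4 are there at a start; the rules pass over those that are not, and their reading is None.
At some moment in a run one of stick0, stick1, stick2, stick3 may be knocked a few centimetres aside while the robot is not near it.
It also fails if it takes over 210 s, if anything falls off the work surface, if the arm or the gripper's body presses on something with over 40 N, if the wrist force passes 120 N, or if a joint passes its speed limit or range.

## Working session

There is one attempt and no reset: what is moved stays moved. The work goes in short steps, Python scripts to look and compute and a shell command to move; the robot and the scene stay as the last step left them, time stands still between calls to the robot, and variables do not carry over. Pictures are saved under pics/ and viewed, at most 14 in all, crops included, and the job is handed in when it is done.

```bash
ls; mkdir -p pics
cat > h.py <<'E'
import numpy as np, cv2
from station import r
def cap(n):
    c=r.capture(n); c['f']=240/np.tan(np.radians(c['fovy'])/2); return c
def save(c,fn): cv2.imwrite('pics/'+fn,cv2.cvtColor(c['pixels'],cv2.COLOR_RGB2BGR))
def ray(c,u,v,z):
    R=np.array(c['orientation']); o=np.array(c['origin'])
    d=R@np.array([(u-c['cx'])/c['f'],(v-c['cy'])/c['f'],1.]); return o+d*(z-o[2])/d[2]
def proj(c,p):
    q=np.array(c['orientation']).T@(np.array(p)-np.array(c['origin'])); return c['cx']+c['f']*q[0]/q[2],c['cy']+c['f']*q[1]/q[2]
E
python3 - <<'E'
from h import *
np.set_printoptions(precision=4,suppress=True)
for n in('scene','top'):
    c=cap(n); save(c,n+'0.png'); print(n,c['fovy'],c['cx'],c['cy'],c['origin'],c['orientation'])
s=r.sense(); print(s,r.tip_extent)
E
```

```text
pics
scene 46.895042271449306 325.8874062903077 249.67627595441758 [1.3112 0.3284 0.8603] [[-0.4338  0.6543 -0.6195]
 [ 0.9009  0.3028 -0.311 ]
 [-0.0159 -0.693  -0.7208]]
top 57.540141251289285 320.52454446235924 235.19614695848873 [ 0.4416 -0.0116  0.9032] [[ 0.0584 -0.9753  0.2131]
 [-0.9983 -0.0562  0.0163]
 [-0.0039 -0.2137 -0.9769]]
{'time_s': 0.1, 'joints': array([-51.3023,  22.0872,   0.3882,  -0.0247, -68.4107, -14.8164]), 'joint_velocities': array([ 0.1612, -0.0829,  0.2572,  0.1826,  0.0059, -0.0215]), 'effort': array([ -0.0008, -39.1691,  18.7935,   4.2319,   0.0134,  -0.0001]), 'tcp_pos': array([ 0.2528, -0.571 ,  0.2296]), 'ee_rot': array([[-0.9145, -0.4047, -0.0009],
       [-0.4047,  0.9144,  0.0017],
       [ 0.0001,  0.002 , -1.    ]]), 'wrist_force': array([-0.0201, -0.5774, -0.1462]), 'moment': array([ 0.0262, -0.015 ,  0.0379]), 'gripper_force': 0.0, 'gripper_width': 0.9988376057637448} 0.008
```

View pics/top0.png

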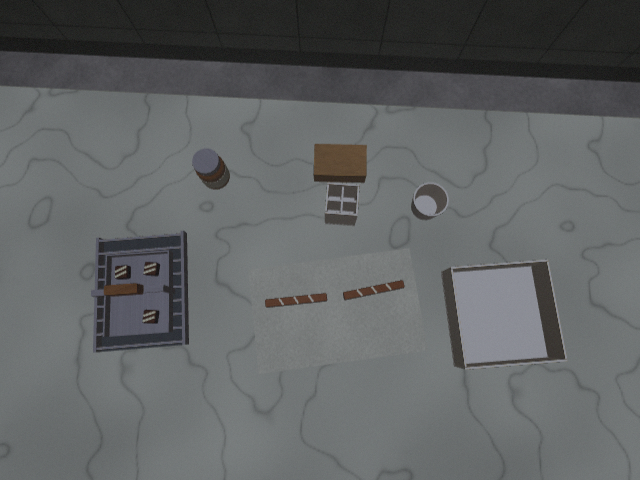

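View pics/scene0.png

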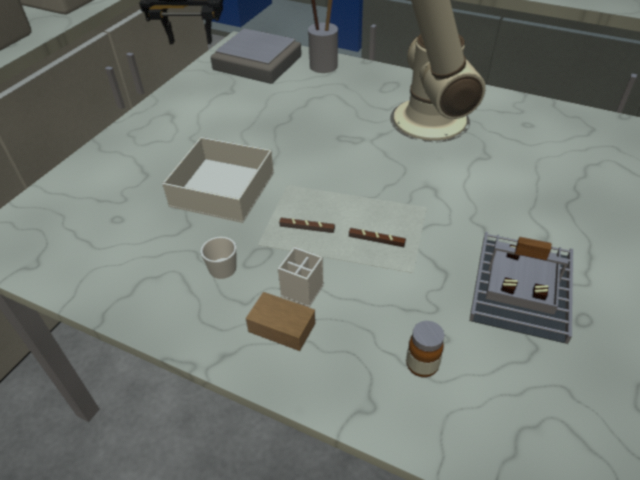

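The top view shows the tray on the rack at about (138,293) with three pralines on it. Two sticks lie at (296,300) and (374,290). The holder is at (342,200) with the carton right behind it, and the tub is at (505,315). The scene view agrees. Next I'll zoom in on the tray and holder.

Run:
```python
import cv2,numpy as np
t=cv2.imread('pics/top0.png'); s=cv2.imread('pics/scene0.png')
a=cv2.resize(t[225:360,85:200],None,fx=3.4,fy=3.4,interpolation=cv2.INTER_CUBIC)
b=cv2.resize(s[225:345,465:590],None,fx=3.2,fy=3.2,interpolation=cv2.INTER_CUBIC)
im=np.zeros((600,800,3),np.uint8); im[:a.shape[0],:a.shape[1]]=a; im[:b.shape[0],400:400+b.shape[1]]=b
im=np.clip(im*1.5,0,255).astype(np.uint8)
cv2.imwrite('pics/z1.png',im)
```

```text
(no output)
```

View pics/z1.png

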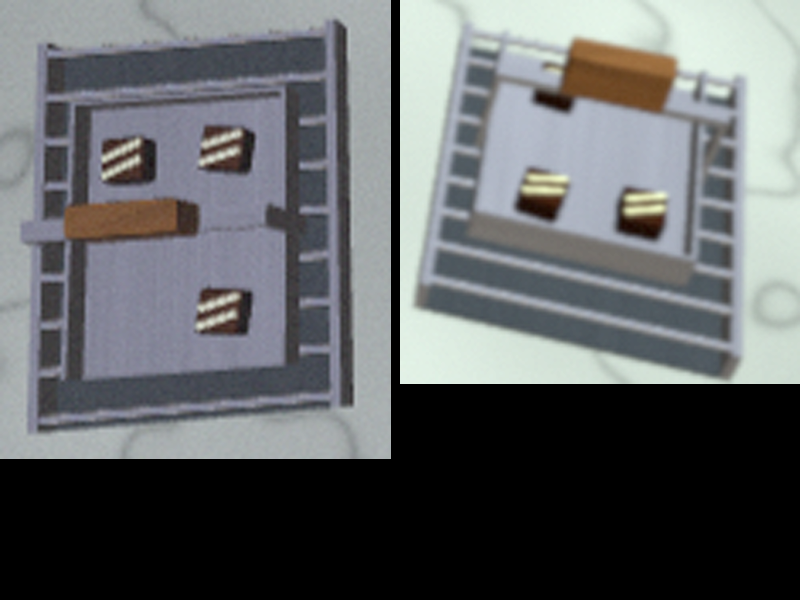

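The crop shows the tray's wall end facing away from the robot (+x) and its open lip facing the robot. The hoop bar runs under the block at (120,220) in the crop. A grip along y therefore leaves the tray hinged about y.

Run:
```python
from h import *
np.set_printoptions(precision=4,suppress=True)
c=cap('top'); px=c['pixels']; hsv=cv2.cvtColor(px,cv2.COLOR_RGB2HSV)
def comps(m,x0,x1,y0,y1,z,amin=40):
    M=np.zeros_like(m); M[y0:y1,x0:x1]=m[y0:y1,x0:x1]
    for k in cv2.findContours(M,cv2.RETR_EXTERNAL,cv2.CHAIN_APPROX_NONE)[0]:
        if cv2.contourArea(k)<amin: continue
        b=cv2.boxPoints(cv2.minAreaRect(k)); P=np.array([ray(c,u,v,z)[:2] for u,v in b])
        e=[P[1]-P[0],P[2]-P[1]]; L=[np.linalg.norm(q) for q in e]; l=e[int(L[1]>L[0])]
        print(b.round(1).tolist(),'ctr',P.mean(0),'size',L,'ang',np.degrees(np.arctan2(l[1],l[0])))
m=cv2.inRange(hsv,(3,90,60),(22,255,255))
print('block'); comps(m,85,180,270,310,.12)
m2=cv2.inRange(hsv,(0,60,20),(22,255,255)); 
print('sticks'); comps(cv2.morphologyEx(cv2.inRange(hsv,(0,40,20),(25,255,255)),cv2.MORPH_CLOSE,np.ones((7,7))),250,425,250,370,.016,150)
pts={'traytop':[(104.4,285.9),(137.9,283.8),(138.8,293.5),(104.4,295)]}
P=np.array([ray(c,u,v,.12)[:2] for u,v in pts['traytop']]);print(P,P.mean(0))
t=px[:,:,::-1]
im=np.zeros((600,800,3),np.uint8)
a=cv2.resize(t[250:380,435:575],None,fx=3.4,fy=3.4,interpolation=cv2.INTER_CUBIC); im[:a.shape[0],:a.shape[1]]=a
b=cv2.resize(t[175:225,315:370],None,fx=5.6,fy=5.6,interpolation=cv2.INTER_CUBIC); im[:b.shape[0],490:490+b.shape[1]]=b
s=cap('scene')['pixels'][:,:,::-1]
d=cv2.resize(s[240:305,270:330],None,fx=5,fy=5,interpolation=cv2.INTER_CUBIC); im[282:282+min(318,d.shape[0]),490:490+d.shape[1]]=d[:318]
cv2.imwrite('pics/z2.png',np.clip(im*1.3,0,255).astype(np.uint8))
```

```text
block
[[103.5, 285.20001220703125], [135.89999389648438, 283.20001220703125], [136.5, 292.70001220703125], [104.0, 294.70001220703125]] ctr [0.4936 0.3539] size [np.float64(0.058142505731449745), np.float64(0.01720227083391666)] ang -83.08785010449567
sticks
[[264.3999938964844, 299.1000061035156], [325.8999938964844, 292.6000061035156], [326.70001220703125, 300.3999938964844], [265.20001220703125, 306.79998779296875]] ctr [0.4995 0.0456] size [np.float64(0.12453207733496145), np.float64(0.015505767474349072)] ang -80.6941679471484
[[342.6000061035156, 291.8999938964844], [402.5, 279.5], [404.0, 287.0], [344.1000061035156, 299.5]] ctr [ 0.5292 -0.11  ] size [np.float64(0.12448834964584848), np.float64(0.015536372131935778)] ang -75.02251192680379
[[0.4973 0.3828]
 [0.5046 0.3233]
 [0.4875 0.3191]
 [0.4813 0.3801]] [0.4927 0.3513]
```

View pics/z2.png

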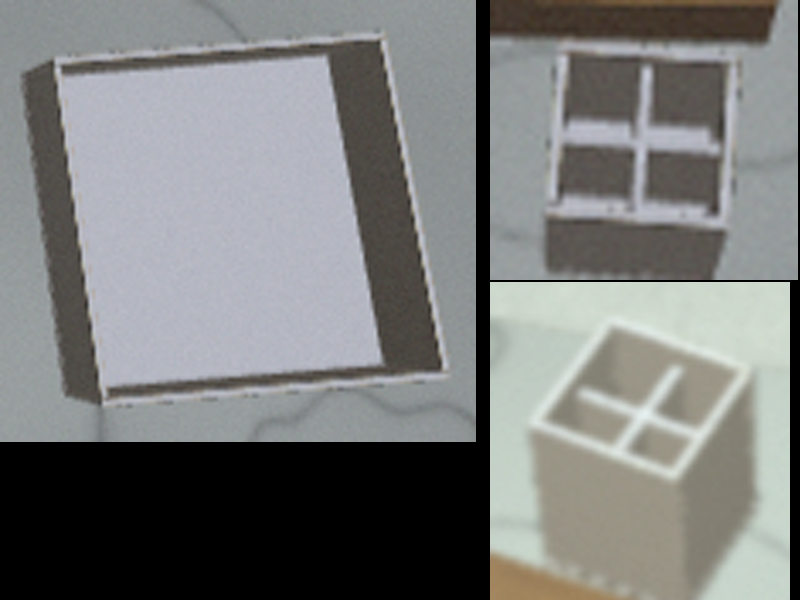

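The crop gives the tub rim corners at about (451,268), (548,260), (567,360) and (465,369). The holder's top corners are at about (327.5,183), (360,184.6), (357,215.4) and (325,213.6), with four empty cells.

Run:
```python
from h import *
np.set_printoptions(precision=4,suppress=True)
c=cap('top')
def quad(pts,z):
    P=np.array([ray(c,u,v,z)[:2] for u,v in pts]); print(P.round(4).tolist(),'ctr',P.mean(0),'sides',[round(float(np.linalg.norm(P[i]-P[i-1])),4) for i in range(4)],
     'ang of -y edges',[float(np.degrees(np.arctan2(*(P[j]-P[i])[::-1]))) for i,j in((0,1),(3,2),(0,3),(1,2))])
quad([(450.9,267.6),(547.9,260),(566.8,360.3),(465.3,368.8)],.07)
quad([(327.5,183),(359.8,184.6),(357,215.4),(325,213.6)],.085)
# rack outer top corners from crop z1 (/3.4+85,225)
quad([(85+38/3.4,225+47/3.4),(85+338/3.4,225+24/3.4),(85+345/3.4,225+405/3.4),(85+34/3.4,225+430/3.4)],.024)
# tray inner floor corners: visible at z=.028 right edge & top
quad([(85+90/3.4,225+105/3.4),(85+283/3.4,225+95/3.4),(85+285/3.4,225+365/3.4),(85+82/3.4,225+378/3.4)],.028)
for p in[(85+125/3.4,225+155/3.4),(85+222/3.4,225+148/3.4),(85+220/3.4,225+310/3.4)]: print(ray(c,*p,.044)[:2])
```

```text
[[0.5743, -0.251], [0.5998, -0.4371], [0.4151, -0.4619], [0.3892, -0.2763]] ctr [ 0.4946 -0.3566] sides [0.1868, 0.1879, 0.1864, 0.1874] ang of -y edges [-82.18974896849618, -82.06156899324566, -172.22675244993067, -172.36281219703102]
[[0.7259, -0.0055], [0.7262, -0.069], [0.6633, -0.0661], [0.6634, -0.0041]] ctr [ 0.6947 -0.0362] sides [0.0625, 0.0635, 0.0629, 0.062] ang of -y edges [-89.71233716372038, -90.04594708029252, 178.707722498614, 177.31052747219354]
[[0.5992, 0.4639], [0.6239, 0.2841], [0.4008, 0.252], [0.3765, 0.4285]] ctr [0.5001 0.3571] sides [0.2255, 0.1815, 0.2254, 0.1782] ang of -y edges [-82.19154258325642, -82.16743404130835, -170.96098740235286, -171.81897303929813]
[[0.5652, 0.4247], [0.5779, 0.3102], [0.4212, 0.2881], [0.4071, 0.4038]] ctr [0.4928 0.3567] sides [0.1594, 0.1152, 0.1582, 0.1165] ang of -y edges [-83.67589330493095, -83.06366475671902, -172.4532682786559, -171.97261291758613]
[0.5348 0.3916]
[0.5421 0.3357]
[0.4498 0.3237]
```

```bash
J="python3 -m jog"; 
python3 -m jog '1 30 50 0 -4;1 30 50 0 -4;1 30 50 0 -4;1 30 50 0 -4;1 30 50 0 -1'|tail -1
python3 -m jog '1 20 58 0 0;1 20 58 0 0;1 10 58 0 0;1 10 58 0 0;1 10 58 0 0'|tail -1
python3 -m jog '1 10 58 0 0;1 10 58 0 0;1 0 58 0 0;1 0 58 0 0;1 0 58 0 0'|tail -1
python3 -m jog '1 0 58 -10 0;1 0 40 -20 0;1 0 0 -20 0;1 0 0 0 0'
```

```text
gripper_force: 0.0
gripper_force: 0.0
gripper_force: 0.0
time_s: 2.62
tcp_pos: [0.492, 0.3561, 0.1784]
ee_rot: [[-0.993, -0.12, -0.003], [-0.12, 0.993, -0.004], [0.004, -0.003, -1.0]]
wrist_force: [0.4, -1.4, -0.1]
gripper_width: 1.0
gripper_force: 0.0
```

```bash
python3 -m jog '1 1 -2 -30 0;1 0 0 -25 0;1 0 0 -12 0;1 0 0 -5 0;1 0 0 -3 0'; python3 -m jog '1 0 0 -2 0;1 0 0 -2 0;1 0 0 0 0'
python3 - <<'E'
from h import *
save(cap('top'),'t1.png')
c=cap('scene')
import cv2
im=cv2.resize(c['pixels'][200:350,440:600,::-1],None,fx=4,fy=4); cv2.imwrite('pics/s1.png',im)
E
```

```text
time_s: 3.25
tcp_pos: [0.4946, 0.3549, 0.1065]
ee_rot: [[-0.993, -0.12, 0.001], [-0.12, 0.993, 0.001], [-0.002, 0.001, -1.0]]
wrist_force: [0.4, -0.3, 0.7]
gripper_width: 1.002
gripper_force: 0.0
time_s: 3.62
tcp_pos: [0.494, 0.3546, 0.1017]
ee_rot: [[-0.993, -0.12, 0.0], [-0.12, 0.993, 0.0], [-0.0, 0.0, -1.0]]
wrist_force: [-0.1, -0.6, 0.0]
gripper_width: 0.999
gripper_force: 0.0
```

View pics/s1.png

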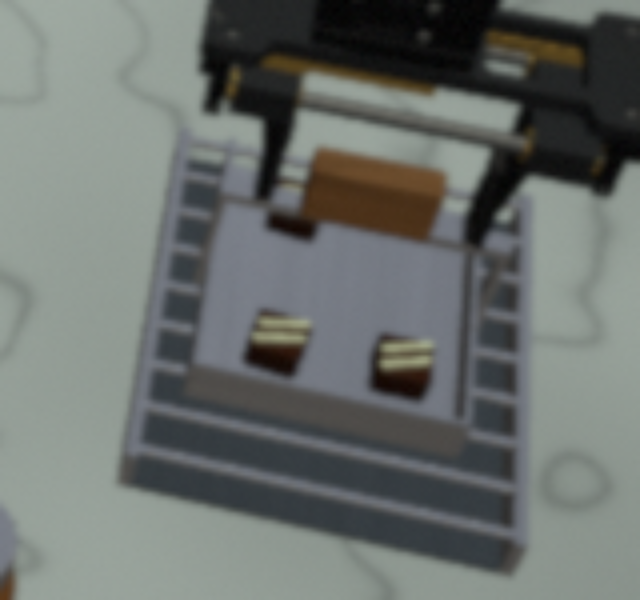

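The fingers straddle the block cleanly, at (270,180) and (480,215) in the crop. Closing and lifting.

```bash
python3 -m jog '0.6 0 0 0 0;0.4 0 0 0 0;0 0 0 0 0;0 0 0 0 0;0 0 0 0 0'; python3 -m jog '0 0 0 2 0;0 0 0 4 0;0 0 0 6 0;0 0 0 8 0;0 0 0 10 0'|grep -v rot;python3 -m jog '0 0 0 10 0;0 0 0 6 0;0 0 0 2 0;0 0 0 0 0'|grep -v rot
python3 - <<'E'
from h import *
c=cap('scene')
im=cv2.resize(c['pixels'][150:330,440:620,::-1],None,fx=3.3,fy=3.3); cv2.imwrite('pics/s2.png',im)
E
```

```text
time_s: 4.35
tcp_pos: [0.494, 0.3545, 0.1016]
ee_rot: [[-0.993, -0.12, -0.0], [-0.12, 0.993, -0.0], [0.0, -0.0, -1.0]]
wrist_force: [-0.4, 0.2, 0.3]
gripper_width: 0.688
gripper_force: 30.0
time_s: 4.97
tcp_pos: [0.494, 0.3545, 0.1322]
wrist_force: [-0.1, -0.2, -3.7]
gripper_width: 0.688
gripper_force: 30.0
time_s: 5.48
tcp_pos: [0.4939, 0.3545, 0.1495]
wrist_force: [0.5, 0.4, -3.8]
gripper_width: 0.688
gripper_force: 30.0
```

View pics/s2.png

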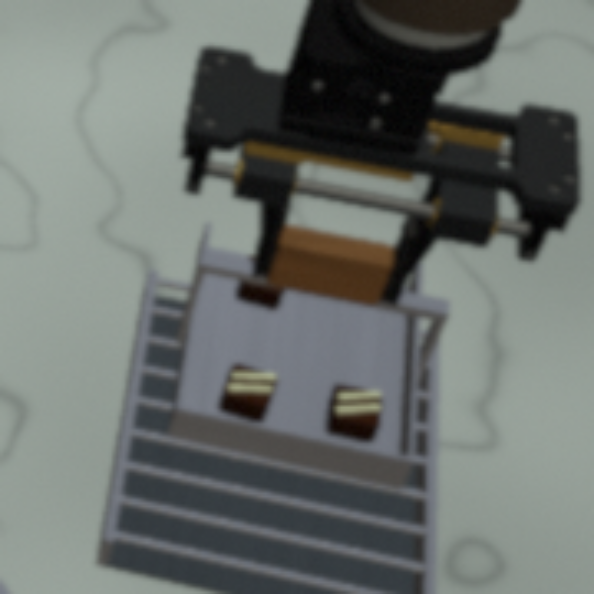

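The tray came up level with all three pralines on it (rear one at (260,293), front two at (250,390) and (355,410)). Carrying it to the tub with gentle ramps.

```bash
python3 -m jog '0 0 0 5 0;0 0 0 10 0;0 0 -5 12 0.5;0 0 -10 10 0.5;0 0 -16 5 0'|grep tcp
python3 -m jog '0 0 -22 0 0;0 0 -28 0 0;0 2 -34 0 0;0 2 -34 0 0;0 2 -34 0 0'|grep tcp
python3 -m jog '0 2 -34 0 0;0 2 -34 0 0;0 2 -34 0 0;0 2 -34 0 0;0 2 -34 0 0'|grep tcp
python3 -m jog '0 2 -34 0 0;0 2 -34 0 0;0 2 -34 0 0;0 2 -34 0 0;0 2 -34 0 0'|grep tcp
python3 -m jog '0 2 -34 0 0;0 2 -34 0 0;0 2 -34 0 0;0 0 -28 0 0;0 0 -22 0 0'|grep tcp
python3 -m jog '0 0 -16 0 0;0 0 -10 0 0;0 0 -5 0 0;0 0 0 0 0;0 0 0 0 0'
python3 - <<'E'
from h import *
c=cap('scene'); t=cap('top')
a=cv2.resize(c['pixels'][90:250,130:330,::-1],None,fx=2,fy=2); b=cv2.resize(t['pixels'][230:390,420:600,::-1],None,fx=2,fy=2)
im=np.zeros((320,800,3),np.uint8); im[:,:400]=a; im[:,400:760]=b; cv2.imwrite('pics/s3.png',im)
E
```

```text
tcp_pos: [0.4942, 0.3229, 0.1927]
tcp_pos: [0.4993, 0.1686, 0.1912]
tcp_pos: [0.5088, -0.0011, 0.1913]
tcp_pos: [0.5184, -0.1707, 0.1912]
tcp_pos: [0.5243, -0.3223, 0.191]
time_s: 9.28
tcp_pos: [0.5262, -0.3509, 0.1916]
ee_rot: [[-0.99, -0.138, -0.0], [-0.138, 0.99, 0.0], [0.0, 0.0, -1.0]]
wrist_force: [-0.2, -0.4, -2.7]
gripper_width: 0.689
gripper_force: 30.0
```

View pics/s3.png

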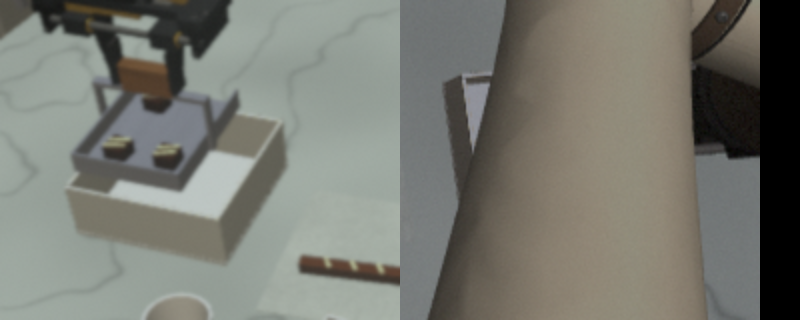

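The tray hangs level over the tub with its pralines on it. I'll back off 5 mm and lower it onto the far rim so the far end is held up.

```bash
python3 -m jog '0 -5 -1 -10 0;0 0 0 -15 0;0 0 0 -10 0;0 0 0 -5 0;0 0 0 0 0'|grep -E 'tcp|wrist'
python3 -m jog '0 0 0 -3 0;0 0 0 -3 0;0 0 0 -3 0;0 0 0 0 0'|grep -E 'tcp|wrist'
python3 -m jog '0 0 0 -3 0;0 0 0 -3 0;0 0 0 0 0'|grep -E 'tcp|wrist'
python3 - <<'E'
from h import *
c=cap('scene')
cv2.imwrite('pics/s4.png',cv2.resize(c['pixels'][90:250,130:330,::-1],None,fx=3,fy=3))
E
```

```text
tcp_pos: [0.5209, -0.3525, 0.151]
wrist_force: [-0.2, 0.4, -4.2]
tcp_pos: [0.5208, -0.3533, 0.145]
wrist_force: [-4.3, 0.4, 5.1]
tcp_pos: [0.52, -0.3539, 0.1398]
wrist_force: [-7.8, 0.0, 7.7]
```

View pics/s4.png

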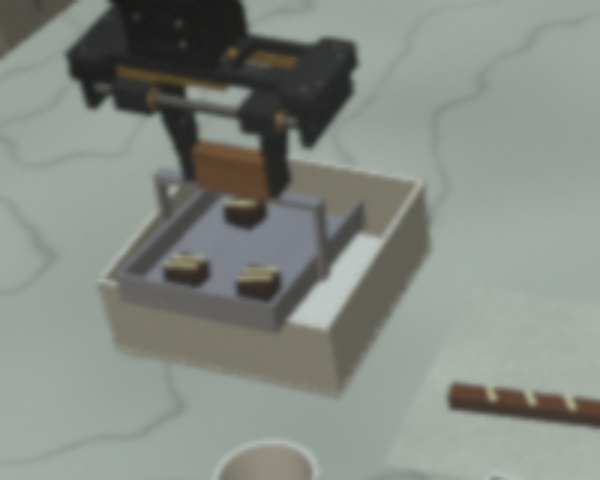

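The tray has begun to tip, far end held up by the rim. All three pralines are still on it, at (245,210), (185,268) and (258,282). Continuing down.

```bash
for i in 1; do python3 -m jog '0 0 0 -3 0;0 0 0 -3 0;0 0 0 -3 0;0 0 0 0 0'|grep -E 'tcp|wrist'
python3 -m jog '0 0 0 -2 0;0 0 0 -2 0;0 0 0 -2 0;0 0 0 0 0'|grep -E 'tcp|wrist';done
python3 - <<'E'
from h import *
c=cap('scene')
cv2.imwrite('pics/s5.png',cv2.resize(c['pixels'][90:250,130:330,::-1],None,fx=3,fy=3))
E
```

```text
tcp_pos: [0.5178, -0.3543, 0.131]
wrist_force: [-11.4, -1.8, 11.9]
tcp_pos: [0.5145, -0.3547, 0.1255]
wrist_force: [-18.2, -2.7, 16.8]
```

View pics/s5.png

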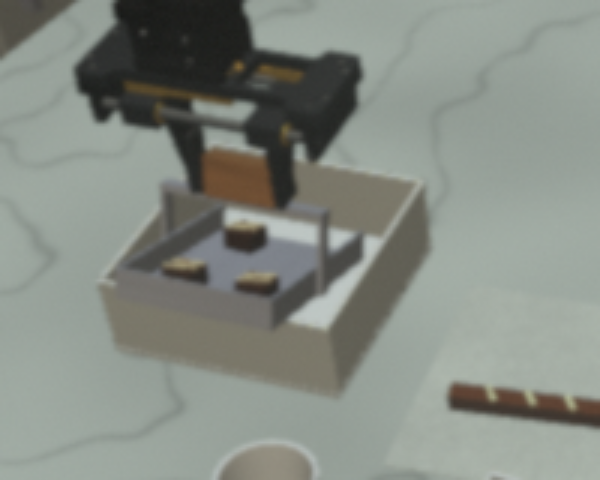

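Tilt is now about 22°, but rim friction is pushing the tool back (−18 N). A better lever is the tub's near inner wall, so I'll drag the tool toward −x to stop the lip there, well below the hinge, and swing the tray steeper.

```bash
python3 -m jog '0 -10 -1.5 0 0;0 -10 -1.5 0 0;0 -10 -1.5 0 0;0 -10 -1.5 -2 0;0 -10 -1.5 -2 0'|grep -E 'tcp|wrist'
python3 -m jog '0 -8 -1 -1 0;0 -6 -1 0 0;0 -5 -1 0 0;0 -4 0 0 0;0 0 0 0 0'|grep -E 'tcp|wrist'
python3 -m jog '0 -4 -1 0 0;0 -4 0 0 0;0 -4 -1 0 0;0 0 0 0 0'|grep -E 'tcp|wrist'
python3 - <<'E'
from h import *
c=cap('scene')
cv2.imwrite('pics/s6.png',cv2.resize(c['pixels'][90:250,130:330,::-1],None,fx=3,fy=3))
E
```

```text
tcp_pos: [0.4703, -0.3599, 0.117]
wrist_force: [0.2, 1.2, -4.1]
tcp_pos: [0.4547, -0.3645, 0.1198]
wrist_force: [8.7, 1.4, -0.5]
tcp_pos: [0.4426, -0.3671, 0.1198]
wrist_force: [8.3, -0.3, -1.4]
```

View pics/s6.png

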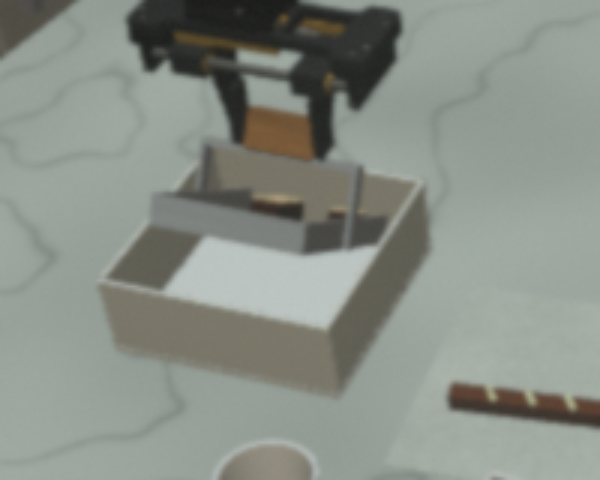

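The tray pivots with only about 8 N. It is at about 25°, and the pralines still haven't slid (visible at (275,205) and (345,213)). Continuing in slow steps.

```bash
python3 -m jog '0 -4 -0.5 0 0;0 -4 -0.5 0 0;0 -4 -0.5 0 0;0 -4 -0.5 0 0;0 0 0 0 0'|grep -E 'tcp|wrist'
python3 -m jog '0 -3 -0.5 0 0;0 -3 -0.5 0 0;0 -3 -0.5 0 0;0 -3 -0.5 0 0;0 0 0 0 0'|grep -E 'tcp|wrist'
python3 -m jog '0 -3 -0.5 0 0;0 -3 -0.5 0 0;0 -2 -0.5 0 0;0 -2 0 0 0;0 0 0 0 0'|grep -E 'tcp|wrist'
python3 - <<'E'
from h import *
c=cap('scene'); t=cap('top')
a=cv2.resize(c['pixels'][90:250,130:330,::-1],None,fx=2,fy=2); b=cv2.resize(t['pixels'][230:390,420:600,::-1],None,fx=2,fy=2)
im=np.zeros((320,800,3),np.uint8); im[:,:400]=a; im[:,400:760]=b; cv2.imwrite('pics/s7.png',im)
E
```

```text
tcp_pos: [0.4238, -0.3685, 0.1187]
wrist_force: [5.7, -0.5, -1.2]
tcp_pos: [0.4083, -0.3693, 0.1169]
wrist_force: [4.1, -0.5, -0.9]
tcp_pos: [0.3978, -0.3705, 0.1164]
wrist_force: [5.2, -1.1, -3.5]
```

View pics/s7.png

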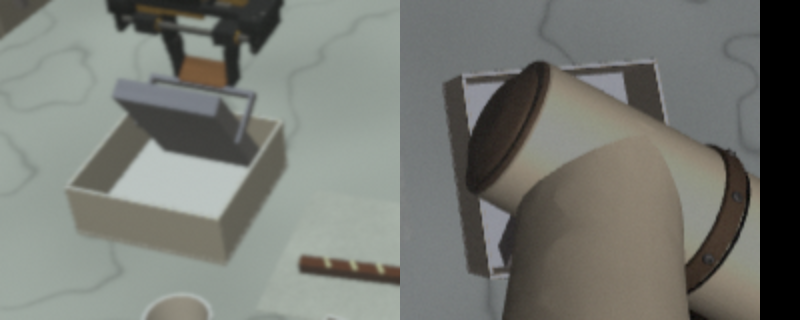

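The tray is now very steep (scene view, tilted panel at (190,120)). I'll pull it away from the wall so the pralines drop out, then look underneath.

```bash
python3 -m jog '0 5 1 2 0;0 10 1.5 3 0;0 12 1.5 5 0;0 12 1.5 5 0;0 8 1 5 0'|grep -E 'tcp|wrist'
python3 -m jog '0 4 0.5 5 0;0 0 0 0 0;0 0 0 0 0'|grep -E 'tcp|wrist'
python3 - <<'E'
from h import *
c=cap('scene')
cv2.imwrite('pics/s8.png',cv2.resize(c['pixels'][90:250,130:330,::-1],None,fx=3,fy=3))
E
```

```text
tcp_pos: [0.446, -0.3637, 0.1369]
wrist_force: [0.3, -1.3, -3.3]
tcp_pos: [0.4485, -0.3633, 0.1414]
wrist_force: [0.2, 0.6, -3.1]
```

View pics/s8.png

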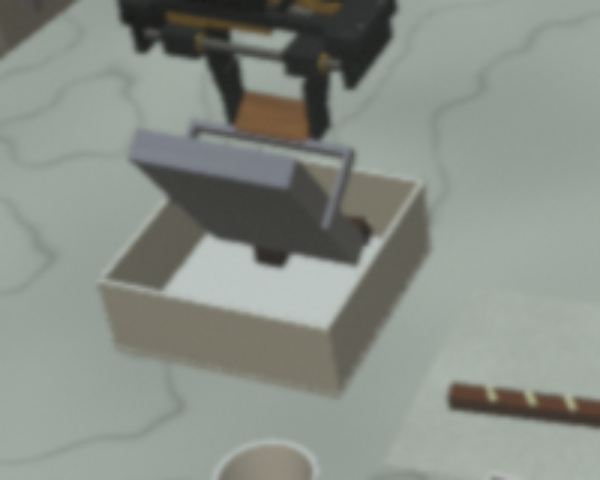

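Pralines now show on the tub floor at (270,257) and (358,228). I'll lift straight up over the tub and count them by mask.

```bash
python3 -m jog '0 0 0 10 0;0 0 0 20 0;0 0 0 25 0;0 0 0 25 0;0 0 0 20 0'|grep -E 'tcp|wrist'
python3 -m jog '0 0 0 15 0;0 0 0 8 0;0 0 0 0 0;0 0 0 0 0'|grep -E 'tcp|wrist'
cat > brown.py <<'E'
from h import *
def blobs(c,x0,x1,y0,y1,z,amin=15):
    hsv=cv2.cvtColor(c['pixels'],cv2.COLOR_RGB2HSV).astype(int); px=c['pixels'].astype(int)
    m=((px[...,0]-px[...,2]>12)&(px[...,0]<140)&(hsv[...,1]>60)).astype(np.uint8)
    M=np.zeros_like(m); M[y0:y1,x0:x1]=m[y0:y1,x0:x1]
    n,l,s,ce=cv2.connectedComponentsWithStats(M)
    return [(ce[i].round(1).tolist(),int(s[i,4]),s[i,:4].tolist(),ray(c,*ce[i],z)[:2].round(3).tolist()) for i in range(1,n) if s[i,4]>=amin]
E
python3 - <<'E'
from brown import *
for n in('scene','top'):
    c=cap(n)
    # tub region
    B=(130,330,90,260) if n=='scene' else (440,575,250,380)
    for b in blobs(c,*B,.015): print(n,b)
save(c,'x.png')
E
```

```text
tcp_pos: [0.449, -0.3637, 0.2435]
wrist_force: [1.0, 0.0, -2.8]
tcp_pos: [0.4486, -0.3632, 0.2636]
wrist_force: [-0.3, 0.1, -3.1]
scene ([222.2, 167.3], 49, [216, 163, 14, 9], [0.437, -0.393])
scene ([246.2, 164.5], 39, [242, 162, 9, 6], [0.403, -0.345])
scene ([305.0, 224.1], 300, [280, 218, 50, 13], [0.533, -0.112])
top ([518.9, 254.3], 43, [514, 250, 11, 11], [0.619, -0.406])
top ([510.0, 331.8], 48, [507, 328, 7, 9], [0.462, -0.383])
top ([487.5, 354.8], 150, [481, 348, 14, 15], [0.415, -0.337])
```

```bash
python3 -m jog '0 2 10 0 0;0 4 20 0 0;0 8 30 0 0;0 8 40 0 0;0 8 40 0 0'|grep -E 'tcp'
python3 -m jog '0 5 40 0 0;0 5 40 0 0;0 5 40 0 0;0 0 30 0 0;0 0 15 0 0'|grep -E 'tcp'
python3 - <<'E'
from brown import *
for n in('scene','top'):
    c=cap(n)
    B=(130,280,90,260) if n=='scene' else (440,575,250,380)
    for b in blobs(c,*B,.015): print(n,b)
a=cap('scene')['pixels'][60:260,130:430,::-1]; b=cap('top')['pixels'][230:390,440:580,::-1]
im=np.zeros((480,800,3),np.uint8); im[:400,:].fill(0)
a=cv2.resize(a,(480,320)); b=cv2.resize(b,(315,360)); im[:320,:480]=a; im[:360,485:]=b; cv2.imwrite('pics/s9.png',im)
E
```

```text
tcp_pos: [0.4791, -0.2211, 0.2646]
tcp_pos: [0.4936, -0.0561, 0.2647]
scene ([246.2, 164.5], 39, [243, 162, 8, 6], [0.403, -0.345])
scene ([221.7, 167.9], 36, [216, 164, 13, 8], [0.44, -0.393])
top ([445.4, 268.2], 471, [440, 250, 14, 46], [0.581, -0.256])
top ([513.4, 332.0], 96, [507, 328, 13, 9], [0.461, -0.39])
top ([511.1, 342.4], 28, [508, 341, 9, 5], [0.441, -0.384])
top ([513.3, 347.5], 33, [508, 344, 13, 10], [0.431, -0.388])
top ([487.5, 355.1], 130, [481, 349, 14, 14], [0.414, -0.337])
top ([518.4, 350.9], 17, [515, 349, 7, 4], [0.426, -0.398])
```

The top-view mask shows three pralines inside the tub (near (513,332), (512,345) and (487,355)) and none left on the tray. Next I'll level the tray by rolling its underside over the outer edge of the tub's near rim.

```bash
python3 -m jog '0 -15 -20 0 0;0 -20 -40 0 0;0 -20 -50 0 0;0 -20 -50 0 0;0 -20 -50 0 0'|grep -E 'tcp'
python3 -m jog '0 -15 -50 0 0;0 -10 -40 -10 0;0 -5 -18 -25 0;0 0 0 -30 0;0 0 0 -25 0'|grep -E 'tcp'
python3 -m jog '0 0 0 -9 0;0 0 0 0 0'|grep -E 'tcp|wrist'
python3 -m jog '0 6 1 0 0;0 5 1 0 0;0 4 0.5 0 0;0 4 0.5 0 0;0 0 0 0 0'|grep -E 'tcp|wrist'
```

```text
tcp_pos: [0.3968, -0.271, 0.2648]
tcp_pos: [0.3667, -0.3777, 0.1734]
tcp_pos: [0.3675, -0.3769, 0.1655]
wrist_force: [-1.4, -0.9, -2.7]
tcp_pos: [0.3894, -0.374, 0.1668]
wrist_force: [-2.5, -1.0, 5.0]
```

```bash
python3 -m jog '0 5 1 0 0;0 5 0.5 0 0;0 5 1 0 0;0 5 0.5 0 0;0 3 0.5 0 0'|grep -E 'tcp|wrist'
python3 -m jog '0 5 1 -1 0;0 5 0.5 -1 0;0 5 1 -1 0;0 4 0.5 -1 0;0 0 0 0 0'|grep -E 'tcp|wrist'
python3 -m jog '0 5 1 -2 0;0 5 0.5 -2 0;0 5 1 -2 0;0 3 0.5 -1 0;0 0 0 0 0'|grep -E 'tcp|wrist'
python3 - <<'E'
from h import *
a=cap('scene')['pixels'][60:260,130:330,::-1]; b=cap('top')['pixels'][230:430,400:600,::-1]
im=np.hstack([cv2.resize(a,(400,400)),cv2.resize(b,(400,400))]); cv2.imwrite('pics/s10.png',im)
E
```

```text
tcp_pos: [0.4126, -0.3706, 0.1665]
wrist_force: [-0.7, -1.1, 4.7]
tcp_pos: [0.4313, -0.3672, 0.1619]
wrist_force: [1.4, -2.1, 5.0]
tcp_pos: [0.4484, -0.3638, 0.1542]
wrist_force: [0.3, -1.9, 3.5]
```

View pics/s10.png

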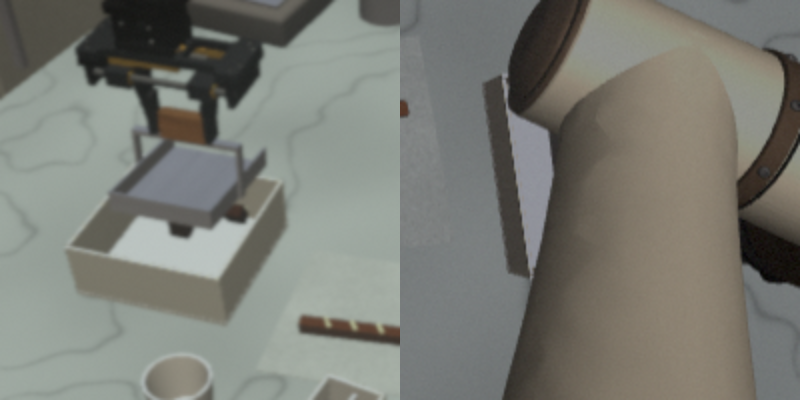

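The tray is empty and almost level, and the pralines lie in the tub at (180,230) and (237,213). I'll finish the levelling, then carry it back to the rack.

```bash
python3 -m jog '0 4 0.5 -2 0;0 4 0.5 -2 0;0 3 0.5 -2 0;0 0 0 -1 0;0 0 0 0 0'|grep -E 'tcp|wrist'
python3 -m jog '0 0 0 10 0;0 0 0 20 0;0 0 20 20 0;0 4 30 10 0;0 6 40 0 0'|grep -E 'tcp|wrist'
python3 -m jog '0 4 50 0 0;0 4 50 0 0;0 4 50 0 0;0 4 50 0 0;0 4 50 0 0'|grep -E 'tcp|wrist'
python3 -m jog '0 4 50 0 0;0 4 50 0 0;0 4 50 0 0;0 2 50 0 0;0 0 50 0 0'|grep -E 'tcp|wrist'
python3 -m jog '0 0 50 0 0;0 0 40 0 0;0 0 25 0 0;0 0 10 0 0;0 0 0 0 0'|grep -E 'tcp|ee|wrist'
python3 - <<'E'
from h import *
s=r.sense();t=s['tcp_pos'];R=s['ee_rot']
print(t.round(4),np.degrees(np.arctan2(R[1,1],R[0,1])),'move',(np.array([.5,.357])-t[:2])*1000)
E
```

```text
tcp_pos: [0.4593, -0.3622, 0.1475]
wrist_force: [1.3, -0.5, 2.4]
tcp_pos: [0.4687, -0.2711, 0.2085]
wrist_force: [0.9, 0.7, -3.3]
tcp_pos: [0.4877, -0.0203, 0.2077]
wrist_force: [1.5, 0.4, -2.0]
tcp_pos: [0.5015, 0.2293, 0.2076]
wrist_force: [1.3, 0.5, -3.6]
tcp_pos: [0.5026, 0.3521, 0.2073]
ee_rot: [[-0.991, -0.137, -0.001], [-0.137, 0.991, -0.001], [0.001, -0.001, -1.0]]
wrist_force: [0.0, -0.6, -3.3]
[0.5026 0.3521 0.2073] 97.87952514432894 move [-2.62076954  4.88826011]
```

```bash
python3 -m jog '0 -2 3 -20 0;0 0 2 -30 0;0 0 0 -25 0;0 0 0 -15 0;0 0 0 -5 0'|grep -E 'tcp|wrist'
python3 -m jog '0 0 0 -3 0;0 0 0 -2 0;0 0 0 -2 0;0 0 0 0 0'|grep -E 'tcp|wrist'
python3 -m jog '0 0 0 -1.5 0;0 0 0 -1.5 0;0 0 0 0 0'|grep -E 'tcp|wrist'
```

```text
tcp_pos: [0.501, 0.3564, 0.112]
wrist_force: [-0.4, 0.5, -3.1]
tcp_pos: [0.501, 0.3576, 0.1057]
wrist_force: [-0.7, -0.4, -2.8]
tcp_pos: [0.501, 0.3574, 0.1023]
wrist_force: [0.4, -0.4, -2.9]
```

```bash
python3 -m jog '0 0 0 -1.5 0;0 0 0 -1.5 0;0 0 0 0 0'|grep -E 'tcp|wrist'
python3 -m jog '0 0 0 -1.5 0;0 0 0 -1.5 0;0 0 0 0 0'|grep -E 'tcp|wrist'
```

```text
tcp_pos: [0.5014, 0.3577, 0.1018]
wrist_force: [-3.6, -2.5, 7.4]
tcp_pos: [0.5015, 0.3577, 0.1018]
wrist_force: [-6.9, -3.7, 19.8]
```

The tray is seated: z stopped at 0.1018, its original height. Releasing and retreating, then checking tray, tub and sticks numerically.

```bash
python3 -m jog '0 0 0 2 0;0 0 0 2 0;0.75 0 0 0 0;1 0 0 0 0;1 0 0 0 0'|grep -E 'tcp|wrist|width'
python3 -m jog '1 0 0 10 0;1 0 0 25 0;1 0 0 40 0;1 0 -40 20 0;1 0 -50 0 0'|grep -E 'tcp'
python3 -m jog '1 0 -50 0 0;1 -10 -50 0 0;1 -20 -50 0 0;1 -20 -50 0 0;1 0 0 0 0'|grep -E 'tcp'
cat > look.py <<'E'
from brown import *
np.set_printoptions(precision=4,suppress=True)
c=cap('top'); hsv=cv2.cvtColor(c['pixels'],cv2.COLOR_RGB2HSV)
def rects(m,B,z,amin):
    x0,x1,y0,y1=B; M=np.zeros_like(m); M[y0:y1,x0:x1]=m[y0:y1,x0:x1]
    for k in cv2.findContours(M,cv2.RETR_EXTERNAL,cv2.CHAIN_APPROX_NONE)[0]:
        if cv2.contourArea(k)<amin: continue
        b=cv2.boxPoints(cv2.minAreaRect(k)); P=np.array([ray(c,u,v,z)[:2] for u,v in b])
        e=[P[1]-P[0],P[2]-P[1]]; L=[np.linalg.norm(q) for q in e]; l=e[int(L[1]>L[0])]
        print(b.mean(0).round(1),'ctr',P.mean(0),'size',np.array(L),'ang',np.degrees(np.arctan2(l[1],l[0])).round(1))
print('block');rects(cv2.inRange(hsv,(3,90,60),(22,255,255)),(85,200,260,320),.12,100)
print('sticks');rects(cv2.morphologyEx(cv2.inRange(hsv,(0,40,20),(25,255,255)),cv2.MORPH_CLOSE,np.ones((7,7))),(225,435,215,400),.016,150)
E
python3 look.py; cp pics/top0.png pics/ref.png
python3 - <<'E'
from brown import *
c=cap('top'); save(c,'t2.png'); print([b[:2] for b in blobs(c,440,575,250,380,.015)])
E
```

```text
tcp_pos: [0.5011, 0.3576, 0.1002]
wrist_force: [-0.6, -0.0, -0.2]
gripper_width: 0.895
tcp_pos: [0.5021, 0.2681, 0.1984]
tcp_pos: [0.4495, 0.065, 0.1964]
block
[119.1 287.7] ctr [0.4957 0.356 ] size [0.0583 0.0174] ang -82.1
sticks
[358.1 279.6] ctr [ 0.5473 -0.0786] size [0.1241 0.0157] ang -75.0
[260.5 318. ] ctr [0.462  0.1132] size [0.1455 0.2081] ang -176.0
[([513.2, 332.0], 97), ([511.1, 342.4], 28), ([513.7, 347.2], 30), ([487.7, 355.0], 136), ([518.3, 351.1], 16)]
```

The tray sits at rack centre within a few millimetres and three pralines are in the tub. One stick was knocked and is now at (0.547, −0.079), angle −75°. I'll grip it near its far (−y) end and probe how the grip force follows the commanded opening.

```bash
python3 -m jog '0.5 15 -25 0 -10.5;0.5 15 -25 0 -10.5;0.5 15 -25 0 -10.5;0.5 15 -25 0 -10.5;0.5 15 -25 0 -10.5'|grep -E 'tcp|ee'
python3 -m jog '0.5 15 -25 -20 -10.5;0.5 15 -25 -20 -10.5;0.5 5 -15 -20 -9.5;0.5 0 0 -20 0;0.5 0 0 0 0'|grep -E 'tcp|ee|width'
python3 - <<'E'
from h import *
exec(open('look.py').read())
s=r.sense();t=s['tcp_pos'];R=s['ee_rot']
print(t.round(4),np.degrees(np.arctan2(R[1,1],R[0,1])))
E
```

```text
tcp_pos: [0.5278, -0.0572, 0.1956]
ee_rot: [[-0.709, 0.705, 0.001], [0.705, 0.709, -0.0], [-0.001, 0.0, -1.0]]
tcp_pos: [0.5609, -0.1218, 0.1137]
ee_rot: [[-0.258, 0.966, -0.004], [0.966, 0.258, -0.0], [0.001, -0.004, -1.0]]
gripper_width: 0.499
block
[119.  287.7] ctr [0.4956 0.356 ] size [0.0582 0.0175] ang -82.1
sticks
[356.8 280. ] ctr [ 0.5465 -0.0759] size [0.1185 0.0158] ang -75.2
[329.5 307. ] ctr [ 0.4972 -0.0227] size [0.4386 0.3656] ang -86.7
[ 0.5617 -0.1218  0.1151] 14.963566194640356
```

```bash
python3 -m jog '0.5 -1 -2 -30 0;0.5 0 0 -30 0;0.5 0 0 -25 0;0.5 0 0 -12 0;0.5 0 0 -6 0'|grep -E 'tcp|wrist'
python3 -m jog '0.5 0 0 -1 0;0.3 0 0 0 0;0.21 0 0 0 0;0.21 0 0 0 0;0.19 0 0 0 0'|grep -E 'tcp|wrist|grip'
for a in 1; do python3 -m jog '0.18 0 0 0 0;0.18 0 0 0 0'|grep grip; python3 -m jog '0.17 0 0 0 0;0.17 0 0 0 0'|grep grip;python3 -m jog '0.16 0 0 0 0;0.16 0 0 0 0'|grep grip; done
```

```text
tcp_pos: [0.561, -0.1241, 0.0129]
wrist_force: [0.2, 1.4, 0.8]
tcp_pos: [0.5601, -0.1245, 0.0117]
wrist_force: [-0.0, 0.4, -0.2]
gripper_width: 0.21
gripper_force: 0.0
gripper_width: 0.185
gripper_force: 5.6
gripper_width: 0.18
gripper_force: 30.0
gripper_width: 0.183
gripper_force: 30.0
```

The opening command modulates the force: 0.18 gives about 5.6 N. With a light grip the stick should swing down by gravity as I lift, so I'll try that.

```bash
python3 -m jog '0.183 0 0 0 0;0.183 0 0 0 0'|grep grip
python3 -m jog '0.183 0 0 4 0;0.183 0 0 6 0;0.183 0 0 6 0;0.183 0 0 4 0;0.183 0 0 0 0'|grep -E 'tcp|grip'
cat > st.py <<'E'
from h import *
import sys
x0,x1,y0,y1=map(int,sys.argv[1:5])
for n in('top','scene'):
    c=cap(n); px=c['pixels'].astype(int); hsv=cv2.cvtColor(c['pixels'],cv2.COLOR_RGB2HSV)
    m=cv2.inRange(hsv,(0,90,30),(14,255,140))
    if n=='top': M=np.zeros_like(m); M[y0:y1,x0:x1]=m[y0:y1,x0:x1]
    else: M=np.zeros_like(m); M[150:320,200:440]=m[150:320,200:440]
    M=cv2.morphologyEx(M,cv2.MORPH_CLOSE,np.ones((7,7)))
    for k in cv2.findContours(M,cv2.RETR_EXTERNAL,cv2.CHAIN_APPROX_NONE)[0]:
        if cv2.contourArea(k)<25: continue
        print(n,cv2.contourArea(k),cv2.boxPoints(cv2.minAreaRect(k)).round(0).tolist())
E
python3 st.py 225 435 215 400
```

```text
gripper_width: 0.182
gripper_force: 2.8
tcp_pos: [0.5603, -0.1245, 0.0321]
gripper_width: 0.181
gripper_force: 2.2
top 232.0 [[328.0, 281.0], [369.0, 272.0], [371.0, 279.0], [329.0, 288.0]]
scene 286.0 [[349.0, 235.0], [350.0, 228.0], [404.0, 238.0], [403.0, 246.0]]
scene 142.0 [[303.0, 228.0], [304.0, 223.0], [343.0, 228.0], [342.0, 233.0]]
```

```bash
cat >> h.py <<'E'
def tri(ut,us):
    # two-view triangulation: pixel in top, pixel in scene
    A=[];b=[]
    M=np.zeros((3,3));v=np.zeros(3);rs=[]
    for n,u in(('top',ut),('scene',us)):
        c=cap(n); d=ray(c,*u,0)-np.array(c['origin']); d/=np.linalg.norm(d); P=np.eye(3)-np.outer(d,d); M+=P; v+=P@np.array(c['origin']); rs.append((c,d))
    p=np.linalg.solve(M,v); return p
E
python3 - <<'E'
from h import *
print(tri((328.5,284.5),(343,230)))
c=cap('top');s=cap('scene')
for z in(.008,.029): print(z,proj(c,(.531,-.018,z)),proj(s,(.531,-.018,z)))
E
```

```text
[ 0.53242516 -0.01951284  0.03372607]
0.008 (np.float64(327.9368056270298), np.float64(286.32665368273854)) (np.float64(344.21179718811777), np.float64(238.30313770414188))
0.029 (np.float64(328.0698385630927), np.float64(285.28076082758065)) (np.float64(344.289917844887), np.float64(231.3931435794594))
```

```bash
python3 -m jog '0.184 0 0 0 0;0.184 0 0 0 0;0.184 0 0 0 0'|grep grip; python3 st.py 225 435 215 400 | grep -v 286.0
python3 -m jog '0.1845 0 0 0 0;0.1845 0 0 0 0;0.1845 0 0 0 0'|grep grip; python3 st.py 225 435 215 400
```

```text
gripper_width: 0.184
gripper_force: 0.0
top 229.5 [[329.0, 282.0], [369.0, 273.0], [371.0, 280.0], [330.0, 289.0]]
scene 143.5 [[302.0, 234.0], [303.0, 229.0], [342.0, 234.0], [341.0, 239.0]]
scene 285.5 [[349.0, 235.0], [350.0, 228.0], [404.0, 238.0], [403.0, 246.0]]
gripper_width: 0.182
gripper_force: 0.0
top 229.5 [[329.0, 282.0], [369.0, 273.0], [371.0, 280.0], [331.0, 289.0]]
scene 140.5 [[303.0, 234.0], [303.0, 229.0], [342.0, 234.0], [341.0, 239.0]]
scene 282.0 [[349.0, 235.0], [350.0, 228.0], [404.0, 238.0], [403.0, 246.0]]
```

It dropped flat back to the counter without swinging (both visible ends shifted by 6 px). I'll regrip and loosen in finer steps.

```bash
python3 -m jog '0.25 0 0 -8 0;0.25 0 0 -8 0;0.25 0 0 -4 0;0.16 0 0 0 0;0.16 0 0 0 0'|grep -E 'tcp|grip'
python3 -m jog '0.183 0 0 5 0;0.183 0 0 9 0;0.183 0 0 9 0;0.183 0 0 7 0;0.183 0 0 0 0'|grep -E 'tcp|grip'
for k in 1; do
python3 -m jog '0.1833 0 0 0 0;0.1833 0 0 0 0'|grep force; python3 st.py 225 435 215 400|grep -vE ' 28[0-9]'
python3 -m jog '0.1835 0 0 0 0;0.1835 0 0 0 0'|grep force; python3 st.py 225 435 215 400|grep -vE ' 28[0-9]'
python3 -m jog '0.1837 0 0 0 0;0.1837 0 0 0 0'|grep force; python3 st.py 225 435 215 400|grep -vE ' 28[0-9]'
done
```

```text
tcp_pos: [0.5602, -0.1245, 0.0116]
gripper_width: 0.179
gripper_force: 30.0
tcp_pos: [0.5606, -0.1244, 0.0425]
gripper_width: 0.182
gripper_force: 2.2
wrist_force: [-0.2, 0.4, 0.2]
gripper_force: 1.4
scene 121.5 [[303.0, 226.0], [304.0, 222.0], [340.0, 234.0], [339.0, 238.0]]
wrist_force: [-0.8, -0.4, -0.0]
gripper_force: 0.9
scene 122.5 [[303.0, 226.0], [304.0, 222.0], [340.0, 234.0], [339.0, 238.0]]
wrist_force: [-0.3, -0.2, -0.4]
gripper_force: 0.4
scene 276.0 [[349.0, 235.0], [350.0, 228.0], [404.0, 238.0], [403.0, 246.0]]
scene 126.0 [[303.0, 226.0], [304.0, 222.0], [340.0, 234.0], [339.0, 238.0]]
```

At 0.1833 (1.4 N) the stick does pivot: its free end stays on the counter while the gripped end is raised. I'll lift further at that grip.

```bash
python3 -m jog '0.1833 0 0 5 0;0.1833 0 0 8 0;0.1833 0 0 8 0;0.1833 0 0 8 0;0.1833 0 0 0 0'|grep -E 'tcp|force'; python3 st.py 225 435 215 400|grep scene
python3 -m jog '0.1833 0 0 5 0;0.1833 0 0 8 0;0.1833 0 0 8 0;0.1833 0 0 8 0;0.1833 0 0 0 0'|grep -E 'tcp|force'; python3 st.py 225 435 215 400|grep scene
python3 -m jog '0.1833 0 0 5 0;0.1833 0 0 8 0;0.1833 0 0 8 0;0.1833 0 0 8 0;0.1833 0 0 0 0'|grep -E 'tcp|force'; python3 st.py 225 435 215 400
```

```text
tcp_pos: [0.5607, -0.1245, 0.0717]
wrist_force: [-0.6, -0.2, -0.5]
gripper_force: 1.5
scene 282.5 [[349.0, 235.0], [350.0, 228.0], [404.0, 238.0], [403.0, 246.0]]
scene 91.5 [[300.0, 217.0], [302.0, 214.0], [334.0, 234.0], [332.0, 237.0]]
tcp_pos: [0.5606, -0.1245, 0.1006]
wrist_force: [-0.3, -0.2, -0.8]
gripper_force: 1.4
scene 277.0 [[349.0, 235.0], [350.0, 228.0], [404.0, 238.0], [403.0, 246.0]]
scene 72.5 [[300.0, 208.0], [302.0, 205.0], [332.0, 226.0], [330.0, 229.0]]
tcp_pos: [0.5606, -0.1245, 0.1296]
wrist_force: [0.4, -0.2, -0.9]
gripper_force: 1.4
top 29.0 [[321.0, 294.0], [326.0, 294.0], [326.0, 300.0], [321.0, 300.0]]
top 237.0 [[340.0, 276.0], [376.0, 266.0], [378.0, 273.0], [342.0, 284.0]]
scene 272.0 [[349.0, 235.0], [350.0, 228.0], [404.0, 238.0], [403.0, 246.0]]
scene 71.5 [[299.0, 197.0], [301.0, 194.0], [332.0, 216.0], [330.0, 219.0]]
```

The swing stalled at about 33°. I'll lower until the free end is near the counter and loosen a little more.

```bash
python3 -m jog '0.1833 0 0 -15 0;0.1833 0 0 -15 0;0.1833 0 0 -8 0;0.1835 0 0 0 0;0.1835 0 0 0 0'|grep -E 'tcp|force'; python3 st.py 225 435 215 400|grep scene
python3 -m jog '0.1836 0 0 0 0;0.1836 0 0 0 0;0.1836 0 0 4 0;0.1836 0 0 4 0;0.1836 0 0 0 0'|grep -E 'tcp|force'; python3 st.py 225 435 215 400|grep scene
python3 -m jog '0.1836 0 0 4 0;0.1836 0 0 4 0;0.1836 0 0 4 0;0.1836 0 0 4 0;0.1836 0 0 0 0'|grep -E 'tcp|force'; python3 st.py 225 435 215 400|grep scene
```

```text
tcp_pos: [0.5604, -0.1245, 0.0907]
wrist_force: [0.3, 0.1, -0.0]
gripper_force: 0.9
scene 281.5 [[349.0, 235.0], [350.0, 228.0], [404.0, 238.0], [403.0, 246.0]]
tcp_pos: [0.5605, -0.1245, 0.0992]
wrist_force: [-0.5, 0.1, 0.9]
gripper_force: 0.7
scene 275.0 [[349.0, 235.0], [350.0, 228.0], [404.0, 238.0], [403.0, 246.0]]
tcp_pos: [0.5603, -0.1244, 0.115]
wrist_force: [0.3, 0.6, -0.6]
gripper_force: 0.7
scene 276.0 [[349.0, 235.0], [350.0, 228.0], [404.0, 238.0], [403.0, 246.0]]
```

Run:
```python
from h import *
s=cap('scene')
for z in(.0,.05,.11): print(z,proj(s,(.5604,-.1245,z)))
p=s['pixels'].astype(int); 
m=((p[...,0]-p[...,2]>15)&(p[...,0]<160)).astype(np.uint8)
for v in range(160,240,3):
    u=np.nonzero(m[v,260:346])[0]+260
    if len(u): print(v,u.min(),u.max(),len(u))
```

```text
0.0 (np.float64(294.90185813116625), np.float64(235.12229646529423))
0.05 (np.float64(293.5944801305433), np.float64(218.57039985537557))
0.11 (np.float64(291.917151666696), np.float64(197.33479140759337))
160 260 307 12
163 302 309 5
166 275 289 8
169 274 277 4
172 274 275 2
178 298 302 5
181 301 303 3
205 292 296 5
208 293 298 5
211 293 300 7
214 297 301 5
217 298 301 4
220 300 304 5
223 300 305 6
226 303 305 3
229 303 306 4
232 304 307 4
```

The stick is now steep: it runs from (292,205) to (306,233) in the scene, roughly 15° off vertical. A bit more lift at light grip, then firm up.

```bash
python3 -m jog '0.1837 0 0 3 0;0.1837 0 0 3 0;0.1837 0 0 2 0;0.1837 0 0 0 0;0.1837 0 0 0 0'|grep -E 'tcp|force'
cat > vs.py <<'E'
from h import *
t=r.sense()['tcp_pos']; s=cap('scene'); p=s['pixels'].astype(int)
z=t[2]
m=((p[...,0]-p[...,2]>15)&(p[...,0]<160))
q=[proj(s,(t[0],t[1],h)) for h in (0.,z-.02)]
v0,v1=int(q[1][1])+3,int(q[0][1])+12; uc=int(q[0][0])
P=[]
for v in range(v0,v1):
    u=np.nonzero(m[v,uc-30:uc+34])[0]+uc-30
    if len(u): P.append((v,u.mean()))
P=np.array(P); print('rows',P[0],P[-1],'col slope px/row',np.polyfit(P[:,0],P[:,1],1)[0],'vertical would be',(q[0][0]-q[1][0])/(q[0][1]-q[1][1]),'z of bottom row ~',z,q)
E
python3 vs.py
```

```text
tcp_pos: [0.56, -0.1245, 0.1225]
wrist_force: [-0.1, -0.1, -1.9]
gripper_force: 0.4
rows [202. 292.] [231. 298.] col slope px/row 0.26779755283648204 vertical would be 0.07877854535072543 z of bottom row ~ 0.1224909659869157 [(np.float64(295.0061860141741), np.float64(235.00328229053994)), (np.float64(292.24559280050704), np.float64(199.96083258070115))]
```

About 6° off vertical now. Firming the grip, lifting and moving over the (−x,−y) cell at (0.680, −0.051).

```bash
python3 -m jog '0.16 0 0 0 0;0.16 0 0 0 0;0.16 0 0 10 0;0.16 0 0 20 0;0.16 0 0 25 0'|grep -E 'force'
python3 -m jog '0.16 0 0 25 0;0.16 0 0 20 0;0.16 0 0 8 0;0.16 10 6 0 0;0.16 20 12 0 0'|grep -E 'tcp'
python3 -m jog '0.16 25 16 0 0;0.16 25 16 0 0;0.16 20 12 0 0;0.16 12 8 0 0;0.16 8 4 0 0'|grep -E 'tcp'
python3 -m jog '0.16 0 0 0 0;0.16 0 0 0 0'|grep -E 'tcp|force'
cat > vt.py <<'E'
from h import *
# edges of the hanging stick in the scene view -> axis line; intersect with tilt plane through TCP
np.set_printoptions(precision=4,suppress=True)
st=r.sense(); t=st['tcp_pos']; R=st['ee_rot']; y=R[:,1]
s=cap('scene'); p=s['pixels'].astype(int); m=((p[...,0]-p[...,2]>15)&(p[...,0]<160))
o=np.array(s['origin'])
def on_plane(u,v):
    d=ray(s,u,v,0)-o; return o+d*((t-o)@y)/(d@y)
q=[proj(s,(t[0],t[1],t[2]-h)) for h in (.02,.115)]
out=[]
for v in range(int(q[0][1])+2,int(q[1][1])+8):
    u=np.nonzero(m[v,int(q[0][0])-25:int(q[0][0])+26])[0]+int(q[0][0])-25
    if len(u)>1: out.append(((u.min()+u.max())/2,v,u.max()-u.min()+1))
out=np.array(out); print(out[::3].round(1).tolist())
for u,v,w in (out[2],out[len(out)//2],out[-3]): print((on_plane(u,v)-t)*1000)
E
python3 vt.py; python3 vs.py
```

```text
wrist_force: [0.3, -0.6, -0.3]
gripper_force: 30.0
tcp_pos: [0.59, -0.1062, 0.2299]
tcp_pos: [0.6803, -0.0499, 0.2294]
tcp_pos: [0.6796, -0.0508, 0.2307]
wrist_force: [0.6, -0.2, 0.0]
gripper_force: 30.0
[[292.0, 207.0, 7.0], [293.0, 210.0, 5.0], [293.0, 213.0, 7.0], [295.0, 216.0, 9.0], [296.0, 219.0, 7.0], [297.0, 222.0, 5.0], [296.0, 225.0, 5.0], [298.0, 228.0, 9.0], [298.5, 231.0, 8.0], [299.0, 234.0, 7.0], [299.0, 237.0, 5.0], [301.0, 241.0, 5.0]]
[  0.3306  -1.2627 -28.3856]
[ -0.5199   1.9216 -67.0766]
[  -2.4155    9.0453 -107.3095]
rows [208.  292.5] [294.    293.125] col slope px/row -0.01629332408694088 vertical would be 0.07751018342883337 z of bottom row ~ 0.23087539756034825 [(np.float64(299.42074678779034), np.float64(283.0128693399644)), (np.float64(293.4097216845545), np.float64(205.46144529056934))]
```

The stick's lower end is offset (−2, +9) mm from the TCP, about 7° tilt. I'll shift to centre it on the cell and descend with force checks.

```bash
python3 -m jog '0.16 2 -8 0 0;0.16 0 0 -12 0;0.16 0 0 -12 0;0.16 0 0 -6 0;0.16 0 0 0 0'|grep -E 'tcp|wrist'
python3 -m jog '0.16 0 0 -5 0;0.16 0 0 -5 0;0.16 0 0 -4 0;0.16 0 0 0 0'|grep -E 'tcp|wrist'
python3 -m jog '0.16 0 0 -5 0;0.16 0 0 -5 0;0.16 0 0 -5 0;0.16 0 0 0 0'|grep -E 'tcp|wrist'
```

```text
tcp_pos: [0.6817, -0.0584, 0.1994]
wrist_force: [0.7, 0.4, -0.4]
tcp_pos: [0.6818, -0.0585, 0.1861]
wrist_force: [-0.4, -1.0, -0.4]
tcp_pos: [0.6817, -0.0585, 0.1708]
wrist_force: [-0.6, 0.2, -0.3]
```

```bash
python3 -m jog '0.16 0 1 -6 0;0.16 0 1 -6 0;0.16 0 1 -6 0;0.16 0 1 -6 0;0.16 0 0 0 0'|grep -E 'tcp|wrist'
python3 -m jog '0.16 0 1 -6 0;0.16 0 1 -6 0;0.16 0 1 -5 0;0.16 0 0 0 0'|grep -E 'tcp|wrist'
python3 vt.py
```

```text
tcp_pos: [0.6817, -0.0547, 0.1467]
wrist_force: [-0.3, -2.4, -1.3]
tcp_pos: [0.6817, -0.0513, 0.1296]
wrist_force: [0.2, -2.2, -2.0]
[[293.5, 251.0, 6.0], [298.5, 254.0, 14.0], [303.5, 257.0, 22.0], [304.5, 260.0, 24.0], [312.0, 263.0, 5.0], [299.5, 266.0, 24.0], [291.5, 269.0, 6.0], [293.5, 272.0, 28.0], [293.0, 275.0, 27.0], [290.0, 278.0, 19.0], [294.0, 281.0, 27.0], [294.5, 284.0, 26.0]]
[ -0.3705   1.2301 -38.5944]
[  2.8368 -11.0403 -84.1457]
[   2.4357   -9.7249 -129.7063]
```

The stick is well inside the cell. Lowering the last bit and releasing.

```bash
python3 -m jog '0.16 0 0 -5 0;0.16 0 0 -4 0;0.16 0 0 -2 0;0.16 0 0 0 0'|grep -E 'tcp|wrist'
python3 -m jog '0.184 0 0 0 0;0.2 0 0 0 0;0.3 0 0 0 0;0.35 0 0 0 0;0.35 0 0 10 0'|grep -E 'tcp|wrist|width'
python3 -m jog '0.35 0 0 25 0;0.35 0 0 40 0;0.35 0 0 40 0;0.35 -40 20 10 0;0.35 -40 30 0 0'|grep -E 'tcp'
python3 -m jog '0.35 -40 0 0 0;0.35 -50 -30 0 0;0.35 -50 -40 0 0;0.35 0 -50 0 0;0.35 0 -50 0 0'|grep -E 'tcp'
python3 - <<'E'
exec(open('look.py').read())
s=r.sense()['tcp_pos'];print(s)
for b in blobs(c,310,375,150,235,.129): print('holder',b)
c2=cap('scene')
for b in blobs(c2,265,340,215,320,.129): print('scene',b)
E
```

```text
tcp_pos: [0.6824, -0.0511, 0.1198]
wrist_force: [-0.3, -0.4, 1.9]
tcp_pos: [0.6813, -0.0515, 0.1288]
wrist_force: [0.4, 0.9, 1.0]
gripper_width: 0.338
tcp_pos: [0.6043, -0.0119, 0.2463]
tcp_pos: [0.4662, -0.1861, 0.2459]
block
[119.1 287.7] ctr [0.4957 0.356 ] size [0.0583 0.0174] ang -82.1
sticks
[349.5 312.5] ctr [ 0.4876 -0.0634] size [0.3526 0.3418] ang -86.7
[ 0.4663 -0.1904  0.2455]
holder ([339.6, 165.2], 1637, [314, 150, 52, 32], [0.747, -0.027])
holder ([348.7, 199.3], 70, [345, 195, 9, 10], [0.681, -0.047])
scene ([297.3, 249.2], 135, [294, 237, 8, 26], [0.704, -0.035])
scene ([285.6, 309.4], 940, [265, 293, 50, 27], [0.835, 0.012])
```

Stick one stands in the (−x,−y) cell (top seen at (0.681, −0.047)). Now locating stick two from the scene view, since the arm hides it from the top camera.

```bash
python3 - <<'E'
from h import *
c=cap('scene'); hsv=cv2.cvtColor(c['pixels'],cv2.COLOR_RGB2HSV)
m=cv2.inRange(hsv,(0,60,30),(25,255,255)); M=np.zeros_like(m); M[200:270,330:440]=m[200:270,330:440]
M=cv2.morphologyEx(M,cv2.MORPH_CLOSE,np.ones((7,7)))
for k in cv2.findContours(M,cv2.RETR_EXTERNAL,cv2.CHAIN_APPROX_NONE)[0]:
    if cv2.contourArea(k)<60: continue
    b=cv2.boxPoints(cv2.minAreaRect(k)); P=np.array([ray(c,u,v,.010)[:2] for u,v in b]); print(b.round(1).tolist(),P.round(4).tolist(),P.mean(0))
for e in(1,-1): print(proj(c,(.4995+e*.0625*.1617,.0456-e*.0625*.987,.008)))
E
python3 -m jog '0.35 0 0 0 0'|grep -E 'time|tcp|ee'
```

```text
[[348.79998779296875, 235.0], [350.29998779296875, 227.3000030517578], [404.79998779296875, 238.1999969482422], [403.20001220703125, 245.8000030517578]] [[0.5192, -0.0123], [0.4956, -0.0191], [0.4774, 0.1018], [0.5007, 0.1068]] [0.49821976 0.04427475]
(np.float64(349.0200612317039), np.float64(232.32519174238357))
(np.float64(405.17952199060676), np.float64(243.15268176027865))
time_s: 51.4
tcp_pos: [0.4666, -0.1846, 0.2446]
ee_rot: [[-0.28, 0.96, -0.004], [0.96, 0.28, 0.021], [0.021, 0.002, -1.0]]
```

```bash
python3 -m jog '0.45 10 40 0 -2;0.45 10 50 0 -2;0.45 10 50 -20 -1.5;0.45 10 35 -40 0;0.45 0 10 -40 0'|grep -E 'tcp'
python3 -m jog '0.45 0 0 -20 0;0.45 0 0 0 0;0.45 0 0 0 0'|grep -E 'tcp|ee'
```

```text
tcp_pos: [0.5123, -0.0233, 0.1416]
tcp_pos: [0.5122, -0.0255, 0.1232]
ee_rot: [[-0.224, 0.975, -0.008], [0.973, 0.224, 0.063], [0.063, 0.007, -0.998]]
```

```bash
python3 -m jog '0.45 0 0 0 0;0.45 0 0 0 0'|grep -E 'tcp|ee'; python3 -c "
from station import r; print(r.sense()['joints'].round(1), r.sense()['wrist_force'].round(1))"; python3 look.py
```

```text
tcp_pos: [0.5119, -0.0261, 0.1229]
ee_rot: [[-0.222, 0.975, -0.008], [0.973, 0.223, 0.063], [0.063, 0.006, -0.998]]
[  13.    17.8  -21.5   -4.7  -50.4 -177.1] [ 0.6 -1.   0.7]
block
[119.1 287.7] ctr [0.4957 0.356 ] size [0.0583 0.0174] ang -82.1
sticks
[308.8 304.4] ctr [0.4981 0.0181] size [0.4262 0.3184] ang -73.9
```

Joint 6 is at its −177° limit, which is what tilted the tool. I'll turn the hand half a turn the other way, which gives the same grasp.

```bash
python3 -m jog '0.45 0 0 20 10.4;0.45 0 0 20 10.4;0.45 0 0 0 10.4;0.45 0 0 0 10.4;0.45 0 0 0 10.4'|grep -E 'tcp|ee'
python3 -m jog '0.45 0 0 0 10.4;0.45 0 0 0 10.4;0.45 0 0 0 10.4;0.45 0 0 0 10.4;0.45 0 0 0 10.4'|grep -E 'ee'
python3 -m jog '0.45 0 0 0 10.4;0.45 0 0 0 10.4;0.45 0 0 0 10.4;0.45 0 0 0 10.4;0.45 0 0 0 10.4'|grep -E 'ee'
python3 -m jog '0.45 0 0 0 10.4;0.45 0 0 0 10.4;0.45 0 0 0 0;0.45 0 0 0 0'|grep -E 'tcp|ee'
python3 -c "
from station import r; print(r.sense()['joints'].round(1))"
```

```text
tcp_pos: [0.5115, -0.0263, 0.1624]
ee_rot: [[-0.906, 0.42, -0.055], [0.419, 0.908, 0.031], [0.063, 0.005, -0.998]]
ee_rot: [[-0.888, -0.457, -0.058], [-0.456, 0.89, -0.025], [0.063, 0.004, -0.998]]
ee_rot: [[-0.187, -0.982, -0.016], [-0.98, 0.188, -0.061], [0.063, 0.004, -0.998]]
tcp_pos: [0.5115, -0.0262, 0.1622]
ee_rot: [[0.165, -0.986, 0.006], [-0.984, -0.165, -0.063], [0.063, 0.004, -0.998]]
[ 17.4  14.6 -23.    4.4 -53.3 -10.5]
```

The 3.6° tilt stayed, but it is about the closing axis, in the stick's swing plane, so it does no harm. Descending on stick two.

```bash
python3 -m jog '0.45 -4.5 25.5 -30 0;0.45 0 0 -35 0;0.45 0 0 -35 0;0.45 0 0 -25 0;0.45 0 0 -15 0'|grep -E 'tcp|wrist'
python3 -m jog '0.45 0 0 -6 0;0.45 0 0 -3 0;0.3 0 0 0 0;0.21 0 0 0 0;0.16 0 0 0 0'|grep -E 'tcp|wrist|grip'
python3 -m jog '0.16 0 0 0 0;0.18 0 0 0 0;0.183 0 0 0 0;0.183 0 0 0 0'|grep -E 'tcp|grip'
python3 -m jog '0.183 0 0 5 0;0.183 0 0 9 0;0.183 0 0 9 0;0.183 0 0 7 0;0.183 0 0 0 0'|grep -E 'tcp|grip'
python3 - <<'E'
from h import *
exec(open('st.py').read().replace('map(int,sys.argv[1:5])','(225,435,215,400)'))
s=cap('scene');C=np.array([.4995,.0456]);d=np.array([.1617,-.987])
for z in(.008,.038): print(z,proj(s,(*(C-.0625*d),z)))
E
```

```text
tcp_pos: [0.5065, -0.0009, 0.0206]
wrist_force: [0.2, 0.3, 2.0]
tcp_pos: [0.5072, -0.0006, 0.0135]
wrist_force: [0.1, 0.3, 0.3]
gripper_width: 0.207
gripper_force: 0.0
tcp_pos: [0.5071, -0.0006, 0.0132]
gripper_width: 0.183
gripper_force: 2.4
tcp_pos: [0.5074, -0.0005, 0.0438]
gripper_width: 0.181
gripper_force: 2.1
scene 221.0 [[367.0, 229.0], [369.0, 222.0], [406.0, 229.0], [404.0, 236.0]]
0.008 (np.float64(405.17952199060676), np.float64(243.15268176027865))
0.038 (np.float64(406.41929337954014), np.float64(233.20493367828826))
```

Held and lifted level, with the free end at (405,232). Loosening in steps as before.

```bash
python3 -m jog '0.1833 0 0 0 0;0.1833 0 0 0 0;0.1835 0 0 0 0;0.1835 0 0 0 0;0.1835 0 0 0 0'|grep grip; python3 st.py 225 435 215 400|grep scene
python3 -m jog '0.1833 0 0 5 0;0.1833 0 0 8 0;0.1833 0 0 8 0;0.1833 0 0 5 0;0.1833 0 0 0 0'|grep -E 'tcp|force'; python3 st.py 225 435 215 400|grep scene
```

```text
gripper_width: 0.183
gripper_force: 0.9
scene 203.5 [[366.0, 231.0], [368.0, 224.0], [403.0, 238.0], [401.0, 245.0]]
tcp_pos: [0.5073, -0.0005, 0.0697]
wrist_force: [0.0, -1.3, -0.7]
gripper_force: 1.4
scene 177.5 [[365.0, 224.0], [369.0, 218.0], [398.0, 238.0], [395.0, 244.0]]
```

```bash
python3 -m jog '0.1836 0 0 0 0;0.1836 0 0 0 0;0.1836 0 0 5 0;0.1836 0 0 5 0;0.1836 0 0 5 0'|grep force; python3 st.py 225 435 215 400|grep scene
python3 -m jog '0.1836 0 0 5 0;0.1836 0 0 5 0;0.1836 0 0 5 0;0.1836 0 0 5 0;0.1836 0 0 0 0'|grep -E 'tcp|force'; python3 st.py 225 435 215 400|grep scene
python3 -m jog '0.1836 0 0 5 0;0.1836 0 0 5 0;0.1837 0 0 5 0;0.1837 0 0 4 0;0.1837 0 0 0 0'|grep -E 'tcp|force'; python3 vt.py
```

```text
wrist_force: [1.1, 0.4, -0.2]
gripper_force: 0.6
scene 149.5 [[364.0, 218.0], [369.0, 214.0], [393.0, 238.0], [389.0, 243.0]]
tcp_pos: [0.5073, -0.0006, 0.1046]
wrist_force: [-0.0, 0.4, 0.0]
gripper_force: 0.6
scene 64.0 [[365.0, 222.0], [369.0, 218.0], [382.0, 237.0], [377.0, 240.0]]
tcp_pos: [0.5071, -0.0006, 0.1234]
wrist_force: [-0.4, 1.3, -0.2]
gripper_force: 0.4
[[354.5, 203.0, 4.0], [354.0, 206.0, 3.0], [354.5, 209.0, 2.0], [353.0, 213.0, 3.0], [353.0, 216.0, 5.0], [354.0, 219.0, 3.0], [353.5, 222.0, 4.0], [353.5, 225.0, 6.0], [352.5, 230.0, 4.0], [353.0, 233.0, 3.0]]
[  0.9152  -6.0821 -33.1375]
[  1.0241  -7.5203 -70.6182]
[   0.7633   -6.813  -109.3457]
```

Nearly vertical now. Firming, lifting clear, and moving to the opposite (+x,+y) cell at about (0.710, −0.021).

```bash
python3 -m jog '0.16 0 0 0 0;0.16 0 0 0 0;0.16 0 0 10 0;0.16 0 0 25 0;0.16 0 0 30 0'|grep -E 'grip'
python3 -m jog '0.16 0 0 30 0;0.16 0 0 25 0;0.16 10 0 15 0;0.16 20 -3 5 0;0.16 30 -4 0 0'|grep -E 'tcp'
python3 -m jog '0.16 35 -4 0 0;0.16 35 -4 0 0;0.16 35 -4 0 0;0.16 20 -2 0 0;0.16 12 0 0 0'|grep -E 'tcp'
python3 -m jog '0.16 6 0 0 0;0.16 0 0 0 0;0.16 0 0 0 0'|grep -E 'tcp|ee|grip'
python3 vt.py
```

```text
gripper_width: 0.175
gripper_force: 30.0
tcp_pos: [0.5675, -0.0076, 0.265]
tcp_pos: [0.7046, -0.0218, 0.2628]
tcp_pos: [0.7094, -0.0215, 0.2635]
ee_rot: [[0.168, -0.986, 0.006], [-0.984, -0.168, -0.063], [0.063, 0.004, -0.998]]
gripper_width: 0.176
gripper_force: 30.0
[[296.0, 209.0, 7.0], [295.5, 212.0, 8.0], [295.5, 215.0, 4.0], [295.0, 218.0, 5.0], [297.5, 221.0, 8.0], [299.5, 224.0, 4.0], [297.0, 227.0, 3.0], [297.0, 230.0, 5.0], [298.5, 233.0, 8.0], [299.0, 236.0, 7.0], [298.0, 239.0, 5.0], [297.0, 242.0, 7.0], [297.5, 245.0, 4.0], [300.5, 248.0, 2.0], [298.0, 251.0, 7.0]]
[  0.9859  -6.591  -31.8898]
[  0.7913  -6.6545 -79.2638]
[   0.9066   -8.6405 -130.7739]
```

Run:
```python
from h import *
c=cap('scene'); t=cap('top'); s=r.sense(); p=s['tcp_pos']
a=c['pixels'][180:300,255:345,::-1].copy(); b=t['pixels'][140:230,300:390,::-1].copy()
im=np.zeros((600,800,3),np.uint8); im[:,:450]=cv2.resize(a,(450,600),interpolation=cv2.INTER_CUBIC); im[:345,455:800]=cv2.resize(b,(345,345))
im=np.clip(im.astype(float)*1.5,0,255).astype(np.uint8)
for h in(0.03,.114):
    u,v=proj(c,p-[0,0,h]); cv2.circle(im,(int((u-255)*5),int((v-180)*5)),3,(0,255,0),-1)
for dx,dy in((0,0),(.015,.015)):
    u,v=proj(c,(.695+dx,-.036+dy,.085)); cv2.circle(im,(int((u-255)*5),int((v-180)*5)),3,(0,0,255),-1)
cv2.imwrite('pics/f.png',im)
```

```text
(no output)
```

View pics/f.png

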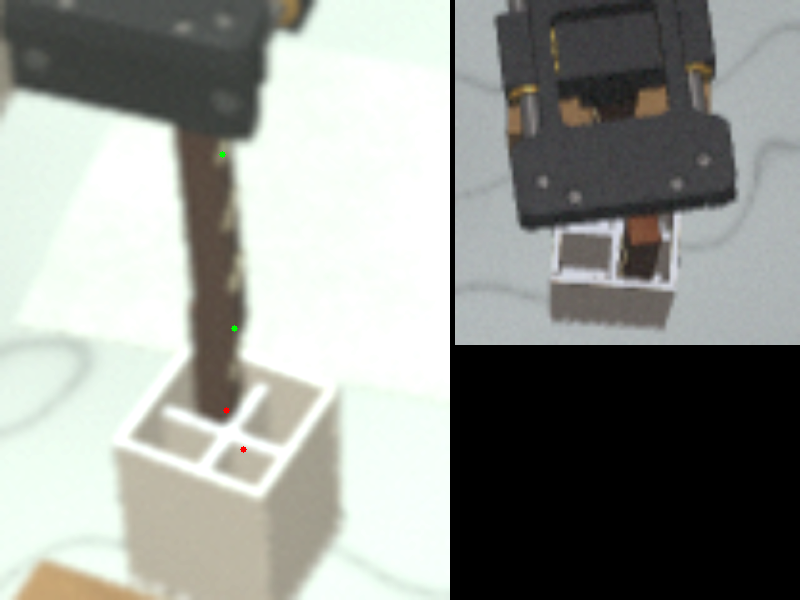

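The view shows the stick hanging plumb, about 6 mm to the −y side of the TCP axis, with stick one standing in its cell behind it. The cell mouth at (246,462) lies a few pixels from my projected centre at (243,449), so I'll triangulate the rim corners before inserting.

Run:
```python
from h import *
np.set_printoptions(precision=4,suppress=True)
f=lambda x,y:(255+x/5,180+y/5)
s=cap('scene')
# scene crop corners: near(262,495)=(+x,+y); right(338,390)=(-x,+y); left(116,442)=(+x,-y)
for nm,us,ut in(('+x+y',(262,495),(327.5,183)),('-x+y',(338,390),(325,213.6)),('+x-y',(116,442),(359.8,184.6))):
    u=f(*us); print(nm,'tri',tri(ut,u),'scene@.085',ray(s,*u,.085)[:2])
print('cross',ray(s,*f(232,432),.085)[:2],'cell',ray(s,*f(246,462),.085)[:2])
b=r.sense()['tcp_pos']; print(b)
```

```text
+x+y tri [ 0.7262 -0.0053  0.0837] scene@.085 [ 0.7271 -0.0045]
-x+y tri [ 0.6644 -0.0039  0.0812] scene@.085 [ 0.6675 -0.0022]
+x-y tri [ 0.7261 -0.0682  0.0838] scene@.085 [ 0.7268 -0.0665]
cross [ 0.7039 -0.0291] cell [ 0.7151 -0.0174]
[ 0.7099 -0.0217  0.263 ]
```

The rim corners agree with (0.695, −0.036); only the cross wall sits lower. Shifting +6 mm in y and descending.

```bash
python3 -m jog '0.16 0 6 -10 0;0.16 0 0 -20 0;0.16 0 0 -18 0;0.16 0 0 -8 0;0.16 0 0 0 0'|grep -E 'tcp|wrist'
python3 -m jog '0.16 0 0 -5 0;0.16 0 0 -5 0;0.16 0 0 -5 0;0.16 0 0 0 0'|grep -E 'tcp|wrist'
python3 -m jog '0.16 0 0 -5 0;0.16 0 0 -5 0;0.16 0 0 -5 0;0.16 0 0 0 0'|grep -E 'tcp|wrist'
```

```text
tcp_pos: [0.7097, -0.0155, 0.2061]
wrist_force: [-0.0, -0.2, 0.5]
tcp_pos: [0.7096, -0.0157, 0.1914]
wrist_force: [-0.8, 0.2, -0.4]
tcp_pos: [0.7095, -0.0157, 0.1762]
wrist_force: [-0.0, 0.2, -0.7]
```

```bash
python3 -m jog '0.16 0 0 -7 0;0.16 0 0 -7 0;0.16 0 0 -7 0;0.16 0 0 -6 0;0.16 0 0 0 0'|grep -E 'tcp|wrist'
python3 -m jog '0.16 0 0 -6 0;0.16 0 0 -6 0;0.16 0 0 -5 0;0.16 0 0 -4 0;0.16 0 0 0 0'|grep -E 'tcp|wrist'
```

```text
tcp_pos: [0.7095, -0.0157, 0.1491]
wrist_force: [1.1, -0.2, -0.5]
tcp_pos: [0.7097, -0.0157, 0.1285]
wrist_force: [-0.2, -0.4, -0.5]
```

```bash
python3 -m jog '0.16 0 0 -4 0;0.16 0 0 -3 0;0.16 0 0 -2 0;0.16 0 0 0 0'|grep -E 'tcp|wrist'
python3 -m jog '0.184 0 0 0 0;0.2 0 0 0 0;0.3 0 0 0 0;0.35 0 0 0 0;0.35 0 0 8 0'|grep -E 'tcp|wrist|width'
python3 -m jog '0.35 0 0 20 0;0.35 0 0 40 0;0.35 0 0 40 0;0.35 -30 30 30 0;0.35 -40 40 0 0'|grep -E 'tcp'
python3 -m jog '0.35 -40 45 0 0;0.35 -40 45 0 0;0.35 -40 45 0 0;0.35 -20 20 0 0;0.35 0 0 0 0'|grep -E 'time|tcp|wrist'
python3 - <<'E'
exec(open('look.py').read())
for b in blobs(c,322,375,183,235,.129): print('holder',b)
c2=cap('scene')
for b in blobs(c2,265,340,215,320,.129): print('scene',b)
print([b[:2] for b in blobs(c,440,575,250,380,.015)])
a=cv2.cvtColor(cv2.imread('pics/top0.png'),cv2.COLOR_BGR2GRAY).astype(int); n=cv2.cvtColor(c['pixels'],cv2.COLOR_RGB2GRAY).astype(int)
for nm,(x0,x1,y0,y1) in dict(jar=(188,235,145,195),carton=(310,372,140,178),cup=(408,455,178,220)).items(): print(nm,abs(a-n)[y0:y1,x0:x1].mean())
E
```

```text
tcp_pos: [0.7104, -0.0157, 0.1215]
wrist_force: [-1.5, 0.5, 5.0]
tcp_pos: [0.7093, -0.0158, 0.1271]
wrist_force: [-0.3, -0.3, 0.5]
gripper_width: 0.334
tcp_pos: [0.6411, 0.0546, 0.2617]
time_s: 69.18
tcp_pos: [0.499, 0.2107, 0.2591]
wrist_force: [0.4, -0.1, 0.2]
block
sticks
holder ([335.2, 185.2], 44, [331, 183, 9, 6], [0.707, -0.02])
holder ([348.8, 199.4], 68, [345, 195, 9, 9], [0.681, -0.047])
scene ([300.2, 256.4], 276, [294, 237, 13, 39], [0.717, -0.022])
scene ([285.6, 309.4], 939, [265, 293, 50, 27], [0.835, 0.012])
[([513.2, 332.0], 98), ([511.1, 342.5], 27), ([513.6, 347.4], 27), ([487.5, 355.2], 137), ([518.1, 351.1], 17)]
jar 6.5225531914893615
carton 5.9083191850594226
cup 7.321175278622087
```

Run:
```python
from h import *
g=lambda n:cv2.GaussianBlur(cv2.cvtColor(cv2.imread('pics/'+n),cv2.COLOR_BGR2GRAY),(5,5),0).astype(np.float32)
save(cap('top'),'end.png'); save(cap('scene'),'ends.png')
for a,b,R in(('top0.png','end.png',dict(jar=(188,235,145,195),carton=(310,372,140,178),cup=(408,455,178,220))),('scene0.png','ends.png',dict(jar=(400,450,315,380),carton=(240,320,290,350),cup=(195,242,230,280)))):
    A,B=g(a),g(b)
    for k,(x0,x1,y0,y1) in R.items():
        s,resp=cv2.phaseCorrelate(A[y0:y1,x0:x1],B[y0:y1,x0:x1]); print(k,np.round(s,2),round(resp,2))
```

```text
jar [0.01 0.06] 1.02
carton [-0.02 -0.03] 0.98
cup [0.06 0.49] 1.0
jar [0.01 0.01] 1.04
carton [ 0.01 -0.06] 1.01
cup [ 0.01 -0.12] 0.98
```

```bash
python3 -c "
from station import r; print(r.finish_job())"
```

```text
the job is handed in; nothing more can be done
None
```

The job is handed in and no verdict came back: all three pralines are in the tub, the empty tray is back on the rack about 4 mm from its centre, both chocolate fingers stand in separate holder cells, and image checks show the jar, cup and carton unmoved.

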